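Set the inspection turntable to its index mark and clamp it

TASK

Gently push the arms of the inspection turntable round with a fingertip until the red knob stands right over the brass index mark, and leave it there. Then push the blue-knobbed clamp lever, towards the robot side, as far as it goes. Only push: the sherd must ride round on the disc without being lifted or knocked out of place, and everything else on the bench is left where it is.

Things in the scene. Friction and masses are not known exactly. Their poses are not given: they have to be found in the camera images.
- turntable_base: Fixed round grey base, 120 mm radius, 10 mm thick; origin under its centre at bench height, on the turntable's upright axis. x points away from the robot, turned by up to 0.35 rad. Its +y side has a lug (56 mm wide, 10 mm thick, to 190 mm from the axis) carrying the clamp lever. A magnifier lamp overhangs the bench behind and to the right: keep the arm clear of it.
- turntable: The turning part: aluminium disc, 52 mm radius, rubber top 62 mm above the bench, with four level round steel arms 90 degrees apart, 11 mm thick, centre line 55 mm up, each ending in a 22 mm ball knob (one red, three black) 105 mm from the axis. Turns either way without stops, needs about 0.1 N m, stays where left. Origin on the axis at bench height; red arm along its -x.
- red_knob (a point): Centre of the red ball knob on the turntable, 105 mm from the axis, 55 mm above the bench.
- disc_top (a point): Centre of the rubber top of the disc, on the axis, 62 mm above the bench.
- index_mark (a point): The brass index mark: a bar 40 x 10 mm lying radially on the fixed black ring with white ticks, below the arms (ring top 14 mm, bar top 19.5 mm above the bench; free space above that up to the arms). This point is on its top, 105 mm from the axis, straight below where the red knob's centre must come. On the robot's side, at a different angle each time.
- clamp_lever (a joint): Angle of the clamp lever about its upright pivot, rad: 0 open (lever along the base's +y, away from the turntable), growing anticlockwise seen from above to the stop at 1.57 (clamped; lever along the base's -x, towards the robot). Starts at 0 to 0.5, needs about 0.08 N m, stays where left. It does not itself turn or brake the turntable.
- lever_pivot (a point): Axis of the clamp lever, 160 mm from the turntable axis along the base's +y, 52 mm above the bench; hub 14 mm radius, up to 58 mm above the bench.
- lever_knob (a point): Centre of the blue ball knob (24 mm diameter) at the lever's outer end, 68 mm from its pivot, 52 mm above the bench. The lever itself is a dark bar 13 mm wide, 46 to 58 mm above the bench.
- sherd: Flat loose ceramic sherd, 48 x 30 x 10 mm, 40 g, lying near the middle of the rubber disc; origin under its centre.
- swab_cup: Loose bystander: clear cup with two swab sticks, 64 x 78 x 100 mm, to the right of the turntable; origin under its centre.
- loupe: Loose bystander: small black loupe, 34 x 45 x 12 mm, near the front edge, left of the middle; origin under its centre.
- gel_pot: Loose bystander: white pot with red cap, 48 x 48 x 52 mm, behind the turntable on the left; origin under its centre.
- amber_bottle: Loose bystander: brown bottle with black cap, 38 x 38 x 78 mm, behind the turntable on the right; origin under its centre.
- eraser: Loose bystander: blue and white eraser, 21 x 45 x 12 mm, near the front edge on the left; origin under its centre.

How it is judged (in metres and radians):
On the way, in this order (a step that is already met when the one before it is completed fails the run):
1. the red knob stands still over the brass mark (within 8 mm) while the clamp lever is still open (below 0.9 rad) (horizontal distance between red_knob and index_mark below 0.008 m and angular speed of turntable below 0.1 rad/s and value of joint clamp_lever below 0.9 rad), for 0.2 s.
2. the clamp lever is pushed to its stop (above 1.45 rad) with the red knob still over the mark (horizontal distance between red_knob and index_mark below 0.008 m and value of joint clamp_lever above 1.45 rad), for 0.2 s.
At the end, for the whole second after the job is handed in: The red knob is at rest within 8 mm horizontally of the point over the brass mark, the clamp lever is at its stop (above 1.45 of 1.57 rad), the sherd lies at rest flat on the disc within 30 mm of its centre, and no bystander is more than 30 mm from where it stood (all of step 2 and angular speed of turntable below 0.05 rad/s and horizontal distance between sherd and disc_top below 0.03 m and height (world z) of sherd between 0.055 and 0.075 m and linear speed of sherd below 0.02 m/s and distance of each of swab_cup, loupe, gel_pot, amber_bottle, eraser from where it was at the start of the episode below 0.03 m); the robot touches nothing.
It fails at once if the sherd is lifted off the disc or knocked more than 30 mm from its centre (height (world z) of sherd above 0.08 m or horizontal distance between sherd and disc_top above 0.03 m).
It fails at once if the turntable is forced or squeezed with more than 25 N (contact force between the fingers and turntable above 25 N).
It fails at once if a bystander is moved by more than 30 mm (distance of any of swab_cup, loupe, gel_pot, amber_bottle, eraser from where it was at the start of the episode above 0.03 m).
It also fails if it takes over 56 s, if anything falls off the work surface, if the arm or the gripper's body presses on something with over 40 N, if the wrist force passes 120 N, or if a joint passes its speed limit or range.

ROBOT

A 6-joint arm with a two-finger parallel gripper is mounted at the origin on a cart in front of the work surface, level with it; the furniture and walls round the work are solid. World frame = base frame: x ahead of the robot, y to its left, z up, the work surface at z = 0. Lengths are in mm, angles in rad, forces in N, time in s.
With the tool pointing down it reaches from about 325 to 775 mm from the base axis. Payload 5.5 kg.
Tool frame: the origin (TCP) lies at the very end of the fingers, on their centre line; the grasp point (between the pads) lies 19 mm behind it (bot.grip_depth is the y of the grasp point in the tool frame, in mm); y points along the fingers, z is the direction in which the jaws open and shut, and the axes are right-handed (so a half turn about y gives the same grasp; the last joint's range is limited). The gripper opens to 88 mm and grips with 3 to 60 N. Pads are 20 mm wide; open, the fingers measure 115 mm over their backs; the gripper's body (75 mm by 178 mm) begins 61 mm behind the grasp point.
Start: joints at [1.123, 0.091, 1.231, -0, 1.82, -0.057], TCP at [228.562, 554.775, 182.731] pointing down, gripper open.
Joint ranges: [-2.87, 2.87], [-0.86, 2.18], [0.17, 2.46], [-1.51, 4.65], [0.06, 2.69], [-2.65, 2.65]. Speed limits (rad/s): [2.57, 2.57, 3.01, 3.14, 3.14, 3.14].

INTERFACE

Orientations are given as a unit quaternion [w, x, y, z].
In Python, from workcell import bot gives the robot as it stands.
- The arm moves only by the tool play_rows, never from a script. Its argument "increments" is a list of rows, each an object with "grip": the closure in counts, from 0 (fully open) to 255 (shut); "travel": the shift along the tool's x, y, z in cm, a list of three; "delta_rot": the turn, a rotation vector about the tool's x, y, z in degrees, a list of three. In form: [{"grip": grip, "travel": [tx, ty, tz], "delta_rot": [rx, ry, rz]}, ...]. A call has 1 to 12 rows; each row is the pose to reach, as a shift and turn from the pose commanded when the call began, along the tool's axes at that moment; what a row does not reach only later rows make up. A row lasts 1/10 s, in which the tool goes at most 50 mm and 8.59 degrees, less where a joint would pass 70% of its speed; a pose out of reach is approached as far as the arm can. A call with a gripper value outside its range is refused whole. The fingers move at their own pace and stop on an object; "newtons" is the grip in N (left out, the last holds). Time passes only in rows, so rows that repeat a pose let the fingers close. It gives the time, the measured TCP pose, the force and the opening at its end, in the units of the state.
- bot.sense(): the state, without advancing time (a new reading comes with each control period).
- bot.get_image(name): name is "scene" or "top"; returns a dict with "frame" (480x640x3 uint8, red, green, blue), "z_map" (480x640 float32, mm along the optical axis (not along the pixel's ray), 0 where there is no reading), "K" (3x3 intrinsics, pixels), "dist_coeffs" ([k1, k2, p1, p2, k3] as OpenCV has them; the pictures are not rectified), "xyz" and "rotation" of the camera in the world. Camera axes: x right, y down, z forward; pixel columns grow to the right and rows downward; lengths in mm; the calibration is good to about 2 mm. A picture is of the moment at which its call begins.
- bot.job_done(): hands the job in, once; it reports no verdict.
Trained networks look in the newest picture that a camera, given by its name, has taken for a name from the list of things; names that differ only in an ending like _2 or _b are one class to them, and where a whole thing is asked for, a point or a joint stands for the part that bears it (a point fixed in the world has none). Each returns a list of dicts, best first, with "conf" (0 to 1); they miss things now and then, are a little off and sometimes report something else, mostly with a low value. They report only what shows in the picture. A call takes as long as a camera call.
- bot.find_in(camera, label): "at" ([row, column] as shares, 0 to 1, of the picture: columns of its width, rows of its height, amid what is visible of it).
- bot.spot_point(camera, label): "at" ([row, column] as shares, 0 to 1, of the picture: columns of its width, rows of its height: a listed point, or the origin of a listed thing).
The state is a dict: "t": time; "qpos": joint angles; "dq": joint speeds; "joint_torque": joint torques, N m; "tcp_pos": TCP position; "tcp_rot": TCP orientation; "ft_force": force on the tool from outside, world axes, zero at the start; "moment": the same for the moment, N m; "width": finger opening in mm.
Only numpy, scipy, OpenCV 4.12 (cv2) and the standard library are available. Lean on these libraries where they do the work, as an engineer would, in place of code of your own. Each camera call takes 0.05 s, during which the arm holds its last target.

## Working session

There is one attempt and no reset: what is moved stays moved. The work goes in short steps, Python scripts to look and compute and a tool call to move; the robot and the scene stay as the last step left them, time stands still between calls to the robot, and variables do not carry over. Pictures are saved under pics/ and viewed, and the job is handed in when it is done.

Besides the shell and the picture viewer there is one more tool, called after "Emit:" as name(argument=value, ...), one argument or row to a line, values as JSON. play_rows: Moves the arm, as the interface text tells. Its arguments: {"type":"object","properties":{"increments":{"type":"array"},"newtons":{"type":"number"}},"required":["increments"]}

```bash
ls; mkdir -p pics
cat > h.py <<'E'
import numpy as np, cv2
from scipy.spatial.transform import Rotation as R
from workcell import bot
def Rm(im):
    r=np.array(im["rotation"],float)
    if r.shape==(3,3): return r
    return R.from_quat(r[[1,2,3,0]]).as_matrix()
def ray(im,row,col):
    p=cv2.undistortPoints(np.array([[[col,row]]],float),np.array(im["K"],float),np.array(im["dist_coeffs"],float))[0,0]
    return np.array([p[0],p[1],1.])
def at_z(im,row,col,z):
    d=Rm(im)@ray(im,row,col); c=np.array(im["xyz"],float)
    return c+d*(z-c[2])/d[2]
def proj(im,P):
    r=Rm(im); c=np.array(im["xyz"],float)
    rv=cv2.Rodrigues(r.T)[0]
    return cv2.projectPoints(np.atleast_2d(np.array(P,float)),rv,-r.T@c,np.array(im["K"],float),np.array(im["dist_coeffs"],float))[0][:,0]
def save(im,n): cv2.imwrite(n,im["frame"][:,:,::-1])
E
python3 - <<'E'
from h import *
H={"red_knob":55,"disc_top":62,"index_mark":19.5,"lever_pivot":52,"lever_knob":52,"sherd":62,"turntable_base":0,"swab_cup":0,"loupe":0,"gel_pot":0,"amber_bottle":0,"eraser":0}
for c in ("scene","top"):
    im=bot.get_image(c); save(im,f"pics/{c}0.png"); print(c,im["xyz"],im["rotation"])
    for k,z in H.items():
        for d in bot.spot_point(c,k)[:2]:
            r,cc=d["at"][0]*480,d["at"][1]*640
            print(k,round(d["conf"],2),round(r),round(cc),at_z(im,r,cc,z).round(1))
s=bot.sense();print(s)
E
```

```text
pics
scene [-197.95724069 1120.78188209 1060.89555638] [ 0.1379357  -0.25609815  0.8529888  -0.43335619]
index_mark 0.71 275 342 [477.5  13.6  19.5]
lever_pivot 0.61 277 280 [595.1 146.9  52. ]
lever_knob 0.66 289 265 [599.6 211.2  52. ]
gel_pot 0.73 300 217 [723.6 274.1   0. ]
eraser 0.62 379 305 [354.1 376.1   0. ]
top [ 313.98726712   -6.02817163 1200.51404836] [-0.0796909   0.70607182 -0.69947033  0.07650618]
index_mark 0.62 280 317 [476.2   6.7  19.5]
lever_pivot 0.73 222 262 [610.6 141.3  52. ]
lever_knob 0.68 224 237 [604.9 199.8  52. ]
sherd 0.53 235 328 [578.5 -17.3  62. ]
turntable_base 0.6 243 331 [573.2 -25.9   0. ]
swab_cup 0.97 288 458 [ 463.5 -338.4    0. ]
loupe 0.81 329 220 [358.6 240.6   0. ]
gel_pot 0.63 185 208 [720.9 290.4   0. ]
amber_bottle 0.74 171 400 [ 764.8 -202.4    0. ]
eraser 0.71 330 168 [353.5 365.6   0. ]
{'t': 1.3, 'qpos': array([ 1.12329446e+00,  9.10872845e-02,  1.23069738e+00, -4.36549859e-05,
        1.81982150e+00, -5.66870444e-02]), 'dq': array([-0.00038475, -0.00085645,  0.00175766, -0.00146127, -0.00063786,
       -0.00098934]), 'joint_torque': array([-8.01320148e-04, -4.46197128e+01, -4.06494570e+01,  6.95883692e-02,
        1.97912066e-02, -3.30236071e-05]), 'tcp_pos': array([228.57687637, 554.7595703 , 182.74031081]), 'tcp_rot': array([-0.69364048,  0.6936572 , -0.13728668,  0.13731327]), 'ft_force': array([-0.35410451,  0.1946639 , -0.03245291]), 'moment': array([ 0.03448815, -0.02286775,  0.00986414]), 'width': 88.0289068318212}
```

Run:
```python
import cv2
a=cv2.imread("pics/top0.png");cv2.imwrite("pics/top0z.png",cv2.resize(a[160:320,220:430],None,fx=3.7,fy=3.7,interpolation=cv2.INTER_CUBIC))
a=cv2.imread("pics/scene0.png");cv2.imwrite("pics/scene0z.png",cv2.resize(a[190:350,220:430],None,fx=3.7,fy=3.7,interpolation=cv2.INTER_CUBIC))
```

```text
(no output)
```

View pics/top0.png

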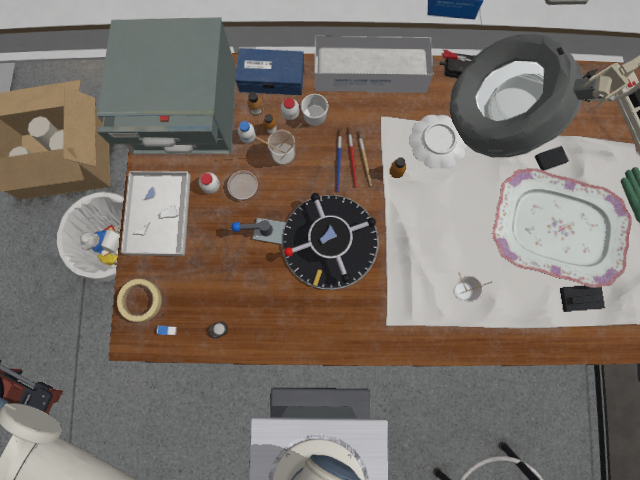

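View pics/top0z.png

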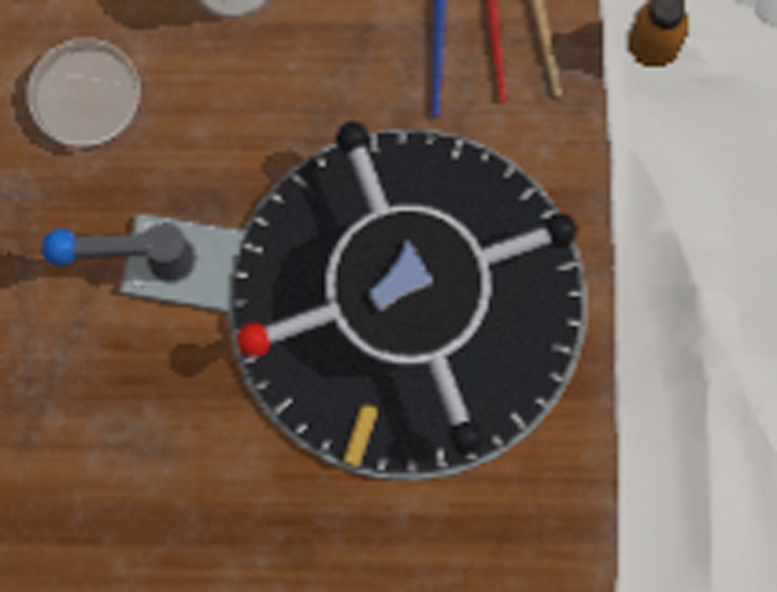

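View pics/scene0z.png

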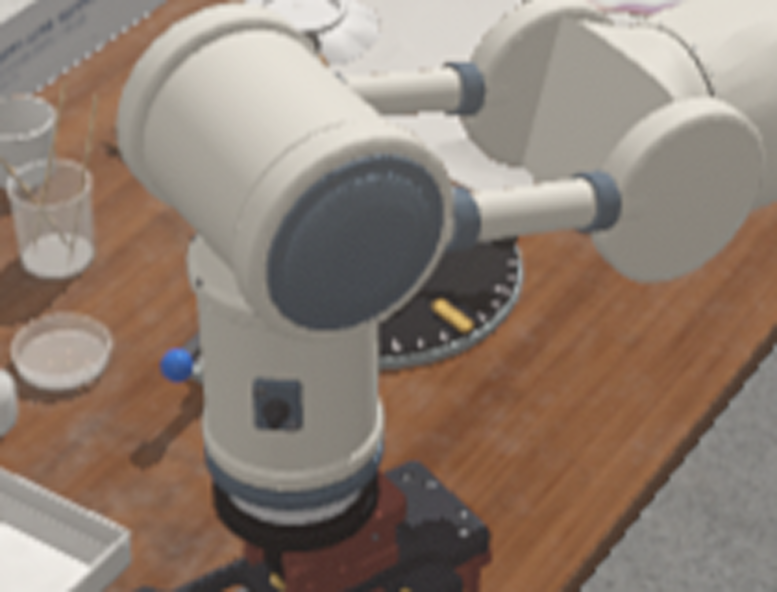

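View pics/scene0.png

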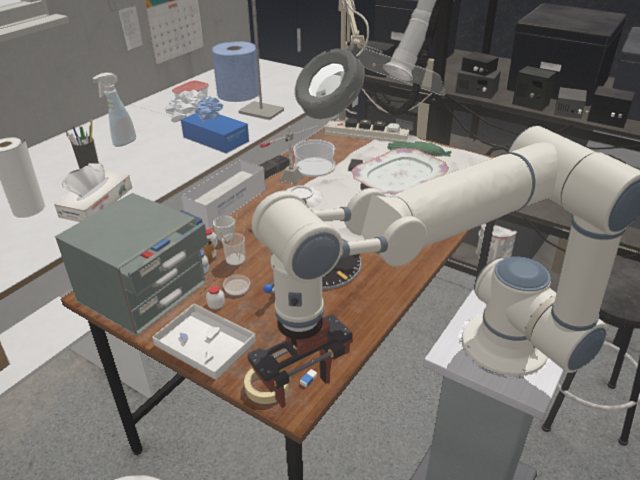

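```bash
cat >> h.py <<'E'
def seg(f,kind,box):
    f=f.astype(int);r,g,b=f[...,0],f[...,1],f[...,2]
    m={"red":(r>140)&(g<70)&(b<70),"blue":(b>130)&(r<80)&(g<130),"brass":(r>130)&(g>95)&(b<100)&(r-b>70)}[kind]
    mm=np.zeros_like(m);mm[box[0]:box[1],box[2]:box[3]]=m[box[0]:box[1],box[2]:box[3]]
    y,x=np.nonzero(mm);return y.mean(),x.mean(),len(y),mm
def dewhere(im):
    f=im["frame"];out={}
    for n,k,z,box in(("red","red",55,(195,300,270,390)),("blue","blue",52,(190,300,200,290)),("brass","brass",19.5,(255,295,275,350))):
        try:
            y,x,c,m=seg(f,k,box);out[n]=at_z(im,y,x,z);print(n,round(y,1),round(x,1),c,out[n].round(1))
        except Exception as e: print(n,'none')
    return out
E
python3 - <<'E'
from h import *
im=bot.get_image("top"); w=dewhere(im)
kn={}
for n,(x,y) in {"k1":(352,135),"k2":(562,229),"k3":(467,436),"r":(254,340)}.items():
    kn[n]=at_z(im,160+y/3.7,220+x/3.7,55)[:2]; print(n,kn[n].round(1))
print("axis",sum(kn.values())/4)
f=im["frame"].astype(int)
P=at_z(im,160+250/3.7-0,220+168/3.7,55);print("pivot",P)
# ring outer ellipse (edge grey base 120mm at z=10): zoom left 230 right 587 top 130 bottom 480
for (x,y) in ((230,300),(587,300),(405,130),(405,480)): print(at_z(im,160+y/3.7,220+x/3.7,10).round(1))
_,_,_,m=seg(im["frame"],"brass",(255,295,275,350)); ys,xs=np.nonzero(m)
p=np.array([at_z(im,a,b,19.5)[:2] for a,b in zip(ys,xs)]);u,s,v=np.linalg.svd(p-p.mean(0));print("brass dir",v[0],p.mean(0))
# sherd
g=f[200:270,290:370]; m=(g[...,2]>120)&(g[...,2]-g[...,0]>25); y,x=np.nonzero(m);print("sherd",at_z(im,y.mean()+200,x.mean()+290,72).round(1))
z=im["z_map"]; print(np.isfinite(z).mean())
def world(r,c): 
    return np.array(im["xyz"])+Rm(im)@(ray(im,r,c)*z[int(r),int(c)])
for n,(x,y) in {"red":(254,340),"blue":(60,246),"hub":(170,245),"disc":(390,330)}.items(): print(n,world(160+y/3.7,220+x/3.7).round(1))
E
```

```text
red 251.3 288.6 45 [539.9  74.6  55. ]
blue 225.9 236.0 56 [601.3 202.9  52. ]
brass 277.2 317.0 68 [483.9   7.2  19.5]
k1 [675.7  13.5]
k2 [ 613.4 -123.1]
k3 [478.  -61.4]
r [538.4  74.4]
axis [576.36113791 -24.15304723]
pivot [597.1027675  131.41796425  55.        ]
[574.3  94.2  10. ]
[ 576.4 -143.8   10. ]
[693.8 -21.8  10. ]
[455.1 -23.1  10. ]
brass dir [-0.94670649  0.32209753] [483.89456312   7.18246537]
sherd [576.8 -18.3  72. ]
1.0
red [536.6  73.8  64.1]
blue [597.4 200.3  62.2]
hub [599.  129.5  60.9]
disc [544.8 -12.3  59.8]
```

Run:
```python
from h import *
s=bot.sense(); M=R.from_quat(np.array(s["tcp_rot"])[[1,2,3,0]]).as_matrix(); print(M.round(4)); print(np.degrees(s["qpos"]).round(1))
```

```text
[[ 0.9246  0.      0.3809]
 [-0.3809  0.      0.9246]
 [ 0.     -1.      0.    ]]
[ 64.4   5.2  70.5  -0.  104.3  -3.2]
```

Emit:
play_rows(
  increments=[
    {"grip": 255, "travel": [51.7, 0, -32.5], "delta_rot": [0, 47.4, 0]},
    {"grip": 255, "travel": [51.7, 0, -32.5], "delta_rot": [0, 47.4, 0]},
    {"grip": 255, "travel": [51.7, 0, -32.5], "delta_rot": [0, 47.4, 0]},
    {"grip": 255, "travel": [51.7, 0, -32.5], "delta_rot": [0, 47.4, 0]},
    {"grip": 255, "travel": [51.7, 0, -32.5], "delta_rot": [0, 47.4, 0]},
    {"grip": 255, "travel": [51.7, 0, -32.5], "delta_rot": [0, 47.4, 0]},
    {"grip": 255, "travel": [51.7, 0, -32.5], "delta_rot": [0, 47.4, 0]},
    {"grip": 255, "travel": [51.7, 0, -32.5], "delta_rot": [0, 47.4, 0]},
    {"grip": 255, "travel": [51.7, 0, -32.5], "delta_rot": [0, 47.4, 0]},
    {"grip": 255, "travel": [51.7, 0, -32.5], "delta_rot": [0, 47.4, 0]},
    {"grip": 255, "travel": [51.7, 0, -32.5], "delta_rot": [0, 47.4, 0]},
    {"grip": 255, "travel": [51.7, 0, -32.5], "delta_rot": [0, 47.4, 0]},
  ],
)

```text
t: 2.55
tcp_pos: [577.5, 64.1, 182.9]
tcp_rot: [0.58, -0.58, 0.404, -0.405]
ft_force: [0.2, 0.4, 0.1]
width: 0.5
```

Emit:
play_rows(
  increments=[
    {"grip": 255, "travel": [0, 0, 0], "delta_rot": [0, 0, 0]},
    {"grip": 255, "travel": [0, 0, 0], "delta_rot": [0, 0, 0]},
  ],
)

```text
t: 2.75
tcp_pos: [576.7, 65.2, 182.2]
tcp_rot: [-0.579, 0.58, -0.406, 0.405]
ft_force: [0.2, -0.4, 0.1]
width: 0.5
```

```bash
cat >> h.py <<'E'
def pose():
    s=bot.sense(); M=R.from_quat(np.array(s["tcp_rot"])[[1,2,3,0]]).as_matrix()
    print("t",s["t"],"p",np.round(s["tcp_pos"],1),"zaz",np.degrees(np.arctan2(M[1,2],M[0,2])).round(2),"F",np.round(s["ft_force"],2),"q6",s["qpos"][5].round(2)); return np.array(s["tcp_pos"]),M
E
python3 - <<'E'
from h import *
p,M=pose(); print(M.round(3))
im=bot.get_image("scene"); save(im,"pics/s1.png")
a=im["frame"][190:350,220:430,::-1];cv2.imwrite("pics/s1z.png",cv2.resize(a,None,fx=3.7,fy=3.7,interpolation=cv2.INTER_CUBIC))
im=bot.get_image("top"); dewhere(im)
a=im["frame"][160:320,220:430,::-1];cv2.imwrite("pics/t1z.png",cv2.resize(a,None,fx=3.7,fy=3.7,interpolation=cv2.INTER_CUBIC))
E
```

```text
t 2.75 p [576.7  65.2 182.2] zaz 20.07 F [ 0.21 -0.37  0.1 ] q6 -0.3
[[ 0.343 -0.001  0.939]
 [-0.939  0.     0.343]
 [-0.001 -1.    -0.001]]
red 251.6 289.1 30 [539.1  73.4  55. ]
blue nan nan 0 [nan nan nan]
brass 271.0 321.0 1 [499.1  -2.3  19.5]h.py:23: RuntimeWarning: Mean of empty slice.
  y,x=np.nonzero(mm);return y.mean(),x.mean(),len(y),mm
  ret = ret.dtype.type(ret / rcount)
```

View pics/s1z.png

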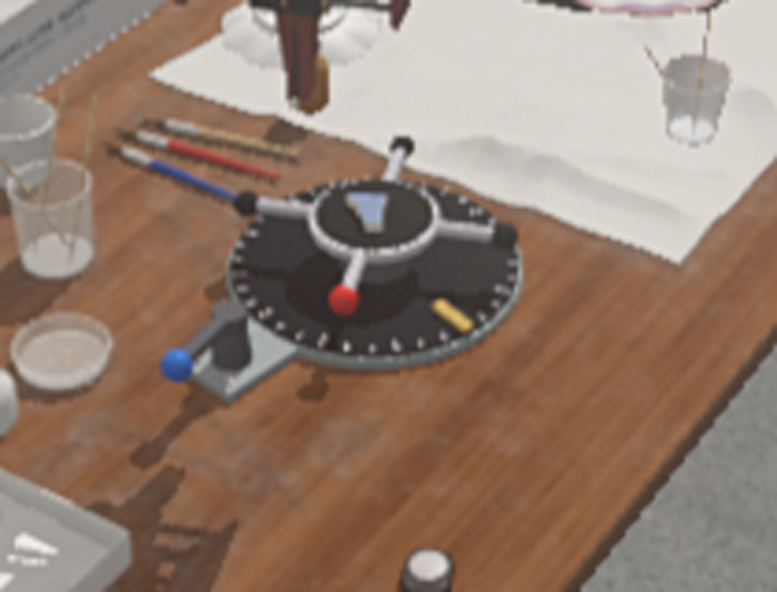

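View pics/t1z.png

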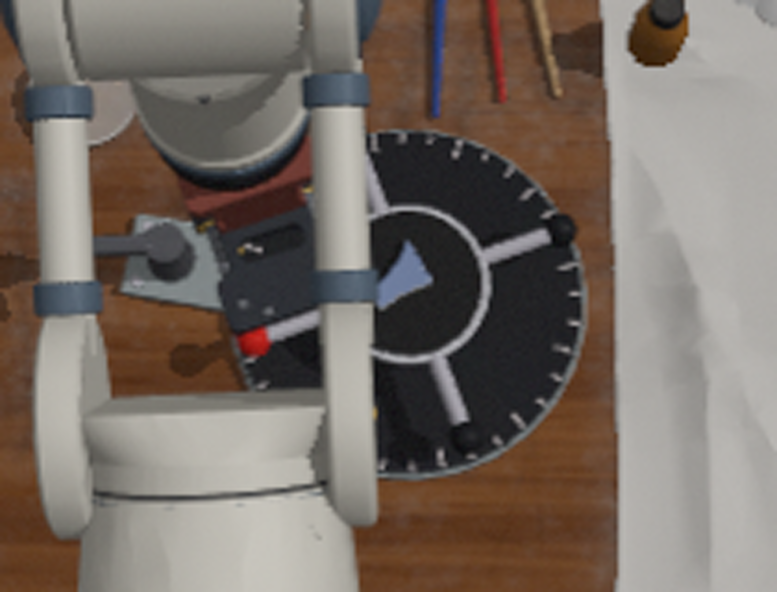

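Emit:
play_rows(
  increments=[
    {"grip": 255, "travel": [0.96, 1, 0.26], "delta_rot": [0, 0, 0]},
    {"grip": 255, "travel": [0.96, 4, 0.26], "delta_rot": [0, 0, 0]},
    {"grip": 255, "travel": [0.96, 7, 0.26], "delta_rot": [0, 0, 0]},
    {"grip": 255, "travel": [0.96, 9.5, 0.26], "delta_rot": [0, 0, 0]},
    {"grip": 255, "travel": [0.96, 11.5, 0.26], "delta_rot": [0, 0, 0]},
    {"grip": 255, "travel": [0.96, 13, 0.26], "delta_rot": [0, 0, 0]},
    {"grip": 255, "travel": [0.96, 14.2, 0.26], "delta_rot": [0, 0, 0]},
    {"grip": 255, "travel": [0.96, 14.2, 0.26], "delta_rot": [0, 0, 0]},
  ],
)

```text
t: 3.65
tcp_pos: [581.3, 58.2, 38.8]
tcp_rot: [-0.58, 0.581, -0.405, 0.404]
ft_force: [-1.8, -0.2, 0.0]
width: 0.5
```

Run:
```python
from h import *
p,M=pose(); 
im=bot.get_image("scene"); save(im,"pics/s2.png")
a=im["frame"][190:350,220:430,::-1];cv2.imwrite("pics/s2z.png",cv2.resize(a,None,fx=3.7,fy=3.7,interpolation=cv2.INTER_CUBIC))
print(seg(im["frame"],"red",(230,300,260,380))[:3],seg(im["frame"],"brass",(260,290,325,360))[:3])
y,x,_,_=seg(im["frame"],"red",(230,300,260,380));print(at_z(im,y,x,55))
y,x,_,_=seg(im["frame"],"brass",(260,290,325,360));print(at_z(im,y,x,19.5))
u=lambda a:np.array([np.cos(a),np.sin(a)])
print(proj(im,[[576,-24,62],[*(np.array([576,-24])+105*u(np.radians(161.3))),19.5],[*(np.array([576,-24])+105*u(np.radians(161.3))),55]]))
ax=np.array([576,-24]);d=p[:2]-ax; print("rel tool x,z", M[:2,0]@d, M[:2,2]@d)
```

```text
t 3.65 p [581.3  58.2  38.8] zaz 20.25 F [-1.76 -0.17  0.04] q6 -0.31
(np.float64(263.38235294117646), np.float64(306.0882352941176), 34) (np.float64(280.9753086419753), np.float64(350.8024691358025), 81)
[567.43711353  61.58668563  55.        ]
[441.60116957  22.60686801  19.5       ]
[[320.1986604  245.62247927]
 [342.71308353 274.37538992]
 [342.86431949 264.59486858]]
rel tool x,z -75.31110229152385 33.40088281959343
```

View pics/s2z.png

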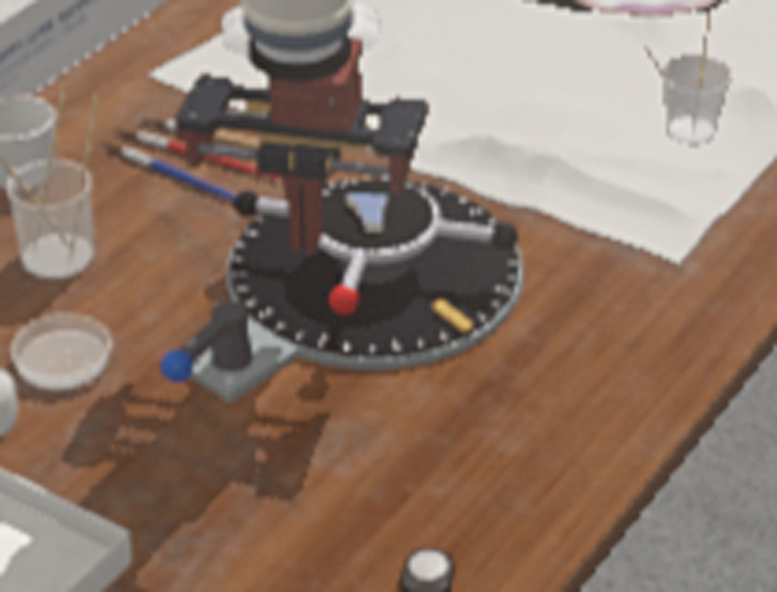

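Run:
```python
import numpy as np
r,o=75.3,19
for f in [0,2,4,6,8,10,12,14,16,18,20,22,24,26,28,30,32,34,36,38,40,42,44,46,47,48,50]:
    p=np.radians(f); print(f,round((-r*np.cos(p)-o*np.sin(p)+75.3)/10,2),round((-r*np.sin(p)+o*np.cos(p)-33.4)/10,2))
```

```text
0 0.0 -1.44
2 -0.06 -1.7
4 -0.11 -1.97
6 -0.16 -2.24
8 -0.19 -2.51
10 -0.22 -2.78
12 -0.23 -3.05
14 -0.24 -3.32
16 -0.23 -3.59
18 -0.22 -3.86
20 -0.2 -4.13
22 -0.16 -4.4
24 -0.12 -4.67
26 -0.07 -4.93
28 -0.01 -5.2
30 0.06 -5.46
32 0.14 -5.72
34 0.22 -5.98
36 0.32 -6.23
38 0.43 -6.48
40 0.54 -6.72
42 0.66 -6.97
44 0.79 -7.2
46 0.93 -7.44
47 1.0 -7.55
48 1.08 -7.66
50 1.23 -7.89
```

Emit:
play_rows(
  increments=[
    {"grip": 255, "travel": [0, 0, -0.4], "delta_rot": [0, 0, 0]},
    {"grip": 255, "travel": [0, 0, -0.8], "delta_rot": [0, 0, 0]},
    {"grip": 255, "travel": [0, 0, -1.1], "delta_rot": [0, 0, 0]},
    {"grip": 255, "travel": [0, 0, -1.3], "delta_rot": [0, 0, 0]},
    {"grip": 255, "travel": [0, 0, -1.44], "delta_rot": [0, 0, 0]},
    {"grip": 255, "travel": [-0.03, 0, -1.57], "delta_rot": [0, -1, 0]},
    {"grip": 255, "travel": [-0.06, 0, -1.7], "delta_rot": [0, -2, 0]},
    {"grip": 255, "travel": [-0.11, 0, -1.97], "delta_rot": [0, -4, 0]},
    {"grip": 255, "travel": [-0.16, 0, -2.24], "delta_rot": [0, -6, 0]},
    {"grip": 255, "travel": [-0.19, 0, -2.51], "delta_rot": [0, -8, 0]},
    {"grip": 255, "travel": [-0.21, 0, -2.65], "delta_rot": [0, -9, 0]},
    {"grip": 255, "travel": [-0.22, 0, -2.78], "delta_rot": [0, -10, 0]},
  ],
)

```text
t: 4.9
tcp_pos: [555.4, 50.4, 40.7]
tcp_rot: [0.613, -0.613, 0.352, -0.352]
ft_force: [0.3, -0.1, 0.7]
width: 0.5
```

```bash
cat >> h.py <<'E'
def shot(cam,n):
    im=bot.get_image(cam); 
    a=(im["frame"][190:350,220:430] if cam=="scene" else im["frame"][160:320,220:430])[:,:,::-1]
    cv2.imwrite(n,cv2.resize(a,None,fx=3.7,fy=3.7,interpolation=cv2.INTER_CUBIC)); return im
def rel(p,M,ax=(576,-24)):
    d=p[:2]-np.array(ax); print("rel x,z",M[:2,0]@d, M[:2,2]@d)
E
python3 - <<'E'
from h import *
p,M=pose(); rel(p,M)
shot("scene","pics/s3z.png")
E
```

```text
t 4.9 p [555.4  50.4  40.7] zaz 30.27 F [ 0.25 -0.14  0.66] q6 -0.5
rel x,z -74.61428318978813 19.74458136112198
```

View pics/s3z.png

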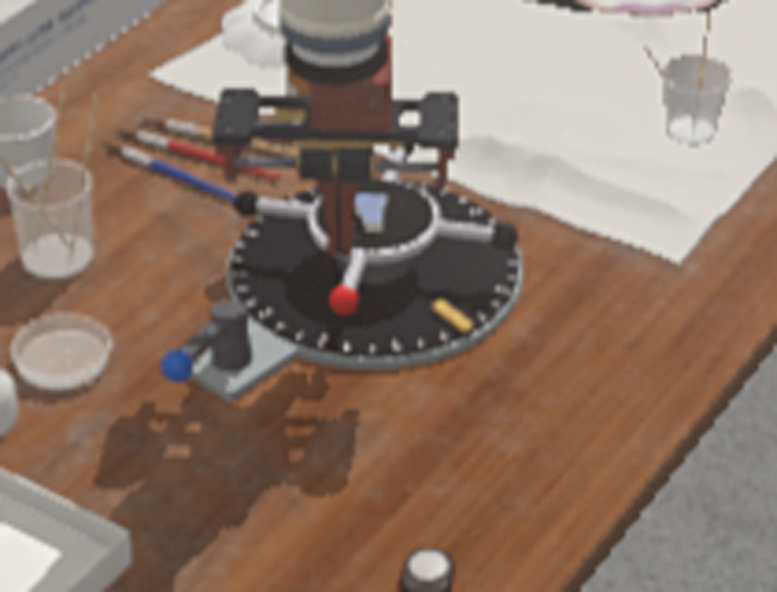

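Run:
```python
from h import *
p,M=pose()
im=bot.get_image("scene")
pr=proj(im,[p,[540,74.5,55],[576,-24,62],[550.7,45.4,55]]); print((pr-[220,190])*3.7)
z=im["z_map"]
def world(zx,zy):
    c,r=220+zx/3.7,190+zy/3.7
    return (np.array(im["xyz"])+Rm(im)@(ray(im,r,c)*z[int(round(r)),int(round(c))])).round(1)
for q in ((340,245),(340,235),(330,235),(344,299),(356,265),(300,208),(470,229)): print(q,world(*q))
```

```text
t 4.95 p [555.3  50.3  40.7] zaz 30.32 F [ 0.29  0.32 -0.33] q6 -0.5
[[340.14943377 283.87332861]
 [338.51717472 292.19854237]
 [370.73504348 205.8031733 ]
 [348.32895577 267.9259924 ]]
(340, 245) [546.7  61.5  88.9]
(340, 235) [546.8  61.   98. ]
(330, 235) [555.9  61.2  94.4]
(344, 299) [527.6  85.1  60.8]
(356, 265) [546.   41.7  57.4]
(300, 208) [625.4   3.9  57.5]
(470, 229) [495.3 -43.4  59.3]
```

Run:
```python
from h import *
im=bot.get_image("scene")
a=im["frame"][225:285,285:365,::-1]; a=cv2.convertScaleAbs(a,alpha=1.6,beta=25)
cv2.imwrite("pics/s4.png",cv2.resize(a,None,fx=9,fy=9,interpolation=cv2.INTER_CUBIC))
```

```text
(no output)
```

View pics/s4.png

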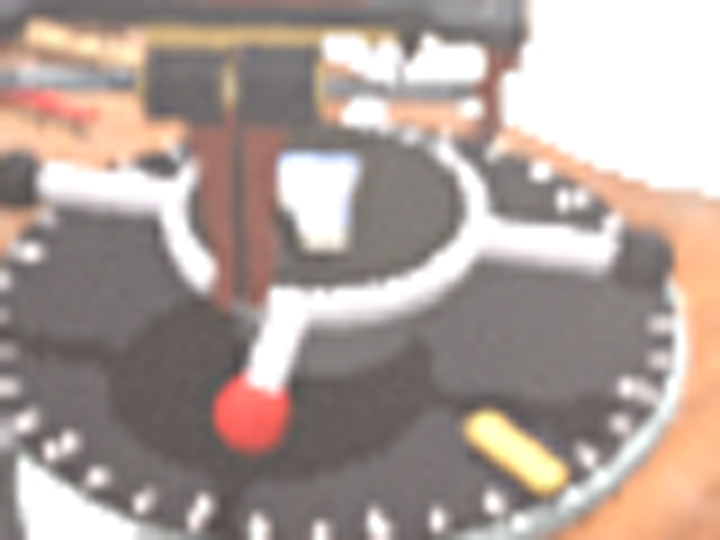

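Run:
```python
from h import *
im=bot.get_image("scene"); z=im["z_map"]
for r in range(250,272,2):
    print(r,[tuple(int(v) for v in (np.array(im["xyz"])+Rm(im)@(ray(im,r,c)*z[r,c])).round()) for c in (306,309,311,313,315,317)],[tuple(int(v) for v in im["frame"][r,c]) for c in (309,312)])
```

```text
250 [(601, 14, 60), (551, 69, 113), (551, 58, 107), (541, 64, 114), (580, -3, 58), (575, -5, 58)] [(86, 57, 51), (80, 56, 51)]
252 [(596, 21, 59), (554, 64, 102), (550, 61, 102), (545, 59, 103), (571, 11, 63), (567, 7, 61)] [(82, 54, 47), (78, 55, 51)]
254 [(592, 27, 57), (552, 68, 99), (549, 63, 97), (543, 61, 98), (566, 18, 61), (565, 9, 56)] [(90, 64, 60), (76, 54, 50)]
256 [(593, 25, 48), (553, 67, 91), (549, 63, 90), (546, 57, 87), (564, 21, 57), (560, 17, 57)] [(87, 59, 53), (70, 51, 47)]
258 [(617, -8, 10), (556, 63, 80), (550, 62, 82), (546, 57, 80), (558, 30, 58), (552, 29, 60)] [(80, 52, 48), (78, 63, 60)]
260 [(609, 4, 13), (600, 1, 15), (596, -3, 14), (560, 38, 55), (554, 37, 57), (550, 32, 56)] [(48, 44, 43), (73, 70, 71)]
262 [(606, 9, 10), (597, 5, 11), (592, 3, 12), (582, 6, 18), (549, 44, 56), (543, 42, 58)] [(48, 43, 42), (59, 54, 54)]
264 [(599, 18, 11), (592, 13, 11), (587, 10, 11), (549, 54, 56), (543, 52, 57), (568, 6, 17)] [(49, 43, 42), (67, 63, 64)]
266 [(593, 28, 13), (586, 22, 12), (581, 18, 11), (541, 65, 59), (540, 57, 54), (564, 11, 14)] [(43, 43, 42), (133, 99, 102)]
268 [(587, 36, 13), (584, 25, 7), (538, 80, 63), (534, 76, 62), (534, 66, 55), (561, 16, 11)] [(86, 44, 44), (216, 69, 65)]
270 [(584, 40, 9), (540, 87, 60), (533, 87, 63), (529, 82, 61), (527, 75, 57), (-198, 1121, 1061)] [(151, 49, 45), (173, 57, 53)]
```

Emit:
play_rows(
  increments=[
    {"grip": 255, "travel": [0, 0, 0.8], "delta_rot": [0, 5, 0]},
    {"grip": 255, "travel": [0, 0, 1.6], "delta_rot": [0, 10, 0]},
    {"grip": 255, "travel": [0, 0, 2.2], "delta_rot": [0, 10, 0]},
    {"grip": 255, "travel": [0, 0, 2.2], "delta_rot": [0, 10, 0]},
  ],
)

```text
t: 5.5
tcp_pos: [574.9, 61.8, 40.6]
tcp_rot: [-0.58, 0.581, -0.404, 0.404]
ft_force: [-0.1, 0.0, -0.8]
width: 0.4
```

Run:
```python
from h import *
p,M=pose(); rel(p,M)
im=bot.get_image("scene"); z=im["z_map"]
pr=proj(im,[p+[0,0,h] for h in (0,20,40,60,80,100,140)]).round(1); print(pr.tolist())
for r in range(200,276,4):
    c=int(round(np.interp(r,pr[::-1,1],pr[::-1,0])))
    print(r,c,[tuple(int(v) for v in (np.array(im["xyz"])+Rm(im)@(ray(im,r,k)*z[r,k])).round()) for k in (c-3,c,c+3)])
a=im["frame"][215:285,265:365,::-1]; a=cv2.convertScaleAbs(a,alpha=1.6,beta=25)
cv2.imwrite("pics/s5.png",cv2.resize(a,None,fx=8,fy=8,interpolation=cv2.INTER_CUBIC))
```

```text
t 5.5 p [574.9  61.8  40.6] zaz 20.36 F [-0.14  0.   -0.77] q6 -0.31
rel x,z -80.81243687481663 28.788392617051116
[[304.0, 266.5], [303.9, 261.0], [303.7, 255.4], [303.5, 249.7], [303.3, 243.9], [303.1, 238.0], [302.6, 226.0]]
200 303 [(553, 99, 289), (547, 95, 290), (545, 84, 284)]
204 303 [(557, 95, 274), (548, 94, 277), (542, 89, 276)]
208 303 [(560, 91, 259), (553, 88, 260), (545, 85, 261)]
212 303 [(556, 97, 251), (552, 90, 249), (542, 90, 252)]
216 303 [(567, 83, 227), (562, 77, 226), (552, 77, 230)]
220 303 [(564, 87, 218), (559, 81, 217), (548, 82, 221)]
224 303 [(564, 88, 206), (559, 82, 204), (550, 80, 207)]
228 303 [(566, 86, 191), (560, 81, 190), (-198, 1121, 1061)]
232 303 [(567, 86, 178), (558, 84, 179), (550, 82, 181)]
236 303 [(563, 92, 169), (553, 91, 173), (544, 91, 176)]
240 303 [(573, 79, 145), (568, 72, 143), (559, 71, 145)]
244 303 [(580, 70, 123), (568, 72, 129), (561, 67, 129)]
248 303 [(573, 80, 118), (567, 75, 118), (561, 68, 116)]
252 304 [(572, 78, 104), (562, 78, 108), (565, 59, 95)]
256 304 [(574, 76, 88), (567, 71, 88), (587, 29, 53)]
260 304 [(622, 11, 12), (614, 7, 13), (606, 3, 14)]
264 304 [(612, 26, 11), (605, 20, 10), (595, 19, 13)]
268 304 [(601, 41, 10), (592, 38, 13), (584, 34, 13)]
272 304 [(589, 58, 12), (581, 54, 13), (575, 48, 12)]
```

View pics/s5.png

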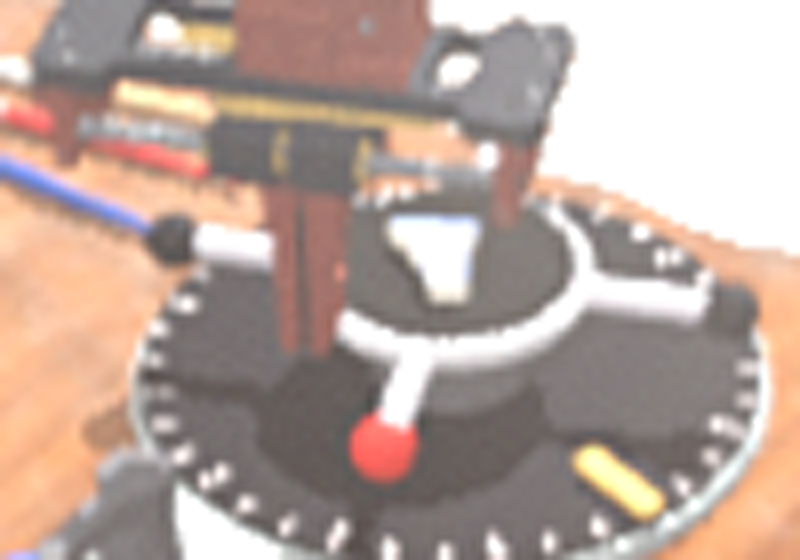

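Emit:
play_rows(
  increments=[
    {"grip": 255, "travel": [0.5, 0.6, 0.3], "delta_rot": [0, 0, 0]},
    {"grip": 255, "travel": [0.5, 1.2, 0.3], "delta_rot": [0, 0, 0]},
    {"grip": 255, "travel": [0.5, 1.8, 0.3], "delta_rot": [0, 0, 0]},
    {"grip": 255, "travel": [0.5, 1.8, 0.3], "delta_rot": [0, 0, 0]},
  ],
)

```text
t: 5.95
tcp_pos: [578.0, 57.6, 21.0]
tcp_rot: [-0.579, 0.581, -0.405, 0.404]
ft_force: [-0.2, -0.0, -0.3]
width: 0.4
```

```bash
cat >> h.py <<'E'
def fz(n):
    p,M=pose(); rel(p,M)
    im=bot.get_image("scene"); z=im["z_map"]
    pr=proj(im,[p+[0,0,h] for h in (0,100)]).round(1); print("tcp proj",pr[0])
    for r in range(244,276,2):
        c=int(round(np.interp(r,pr[::-1,1],pr[::-1,0])))
        print(r,c,[tuple(int(v) for v in (np.array(im["xyz"])+Rm(im)@(ray(im,r,k)*z[r,k])).round()) for k in (c-3,c,c+3)])
    a=im["frame"][215:285,265:365,::-1]; a=cv2.convertScaleAbs(a,alpha=1.6,beta=25)
    cv2.imwrite(n,cv2.resize(a,None,fx=8,fy=8,interpolation=cv2.INTER_CUBIC))
E
python3 - <<'E'
from h import *
fz("pics/s6.png")
E
```

```text
t 5.95 p [578.   57.6  21. ] zaz 20.21 F [-0.24 -0.05 -0.35] q6 -0.31
rel x,z -75.8783059696104 30.059969451319077
tcp proj [304.2 270.8]
244 303 [(577, 75, 127), (571, 69, 126), (549, 84, 144)]
246 303 [(576, 76, 122), (570, 70, 121), (561, 68, 123)]
248 303 [(580, 71, 110), (570, 70, 114), (565, 63, 111)]
250 303 [(578, 74, 105), (570, 71, 107), (561, 69, 110)]
252 304 [(575, 74, 100), (564, 75, 105), (572, 49, 86)]
254 304 [(575, 73, 93), (567, 71, 95), (570, 52, 81)]
256 304 [(573, 77, 89), (571, 66, 83), (570, 53, 75)]
258 304 [(575, 75, 80), (567, 71, 80), (569, 55, 69)]
260 304 [(575, 75, 72), (568, 71, 73), (609, -1, 10)]
262 304 [(577, 73, 63), (569, 69, 64), (605, 5, 7)]
264 304 [(613, 25, 10), (603, 23, 13), (595, 19, 13)]
266 304 [(608, 32, 9), (599, 28, 10), (591, 24, 11)]
268 304 [(600, 43, 12), (593, 38, 12), (588, 30, 9)]
270 304 [(597, 48, 9), (588, 44, 10), (580, 41, 12)]
272 304 [(589, 58, 12), (583, 52, 11), (574, 49, 13)]
274 304 [(585, 65, 11), (579, 58, 9), (572, 52, 8)]
```

View pics/s6.png

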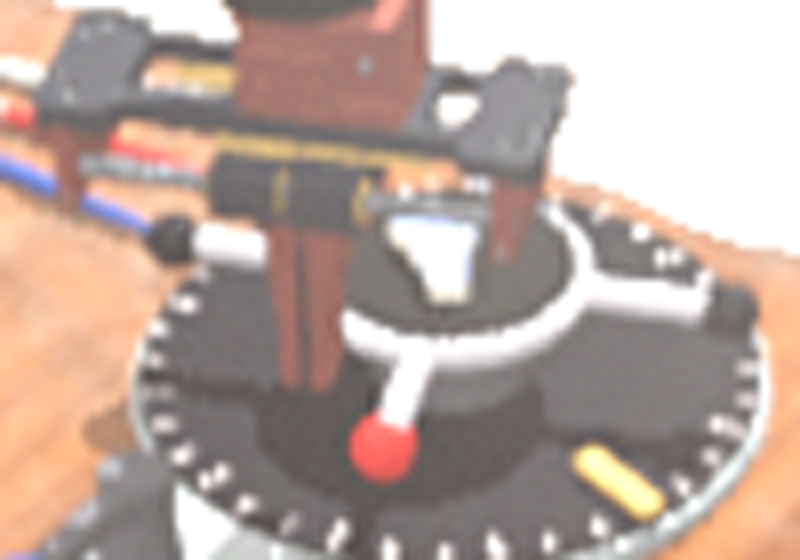

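Emit:
play_rows(
  increments=[
    {"grip": 255, "travel": [0, 0.4, 0], "delta_rot": [0, 0, 0]},
    {"grip": 255, "travel": [0, 0.8, 0], "delta_rot": [0, 0, 0]},
    {"grip": 255, "travel": [0, 1.2, 0], "delta_rot": [0, 0, 0]},
    {"grip": 255, "travel": [0, 1.5, 0], "delta_rot": [0, 0, 0]},
  ],
)

```text
t: 6.4
tcp_pos: [578.9, 57.8, 7.3]
tcp_rot: [-0.58, 0.58, -0.405, 0.404]
ft_force: [-0.0, 0.2, -0.3]
width: 0.1
```

Run:
```python
from h import *
fz("pics/s7.png")
```

```text
t 6.4 p [578.9  57.8   7.3] zaz 20.21 F [-0.02  0.16 -0.34] q6 -0.31
rel x,z -75.7777323352676 31.00766906645452
tcp proj [304.  274.4]
244 303 [(564, 92, 143), (556, 89, 144), (548, 86, 146)]
246 303 [(578, 73, 119), (555, 90, 138), (547, 87, 139)]
248 303 [(579, 72, 111), (572, 67, 111), (550, 84, 130)]
250 303 [(578, 74, 106), (570, 71, 107), (564, 64, 105)]
252 303 [(580, 71, 96), (572, 68, 98), (560, 70, 103)]
254 303 [(581, 70, 88), (575, 65, 88), (563, 66, 93)]
256 303 [(581, 71, 82), (572, 68, 84), (563, 67, 86)]
258 303 [(579, 74, 77), (570, 71, 79), (565, 65, 77)]
260 303 [(582, 71, 67), (570, 72, 73), (569, 59, 65)]
262 304 [(578, 72, 62), (570, 69, 64), (570, 54, 54)]
264 304 [(578, 72, 55), (566, 74, 61), (593, 22, 16)]
266 304 [(579, 71, 47), (574, 63, 44), (590, 26, 13)]
268 304 [(601, 42, 11), (593, 38, 12), (588, 30, 9)]
270 304 [(596, 48, 10), (588, 45, 11), (584, 35, 6)]
272 304 [(595, 50, 4), (581, 55, 14), (574, 49, 13)]
274 304 [(586, 63, 9), (577, 61, 12), (569, 56, 12)]
```

View pics/s7.png

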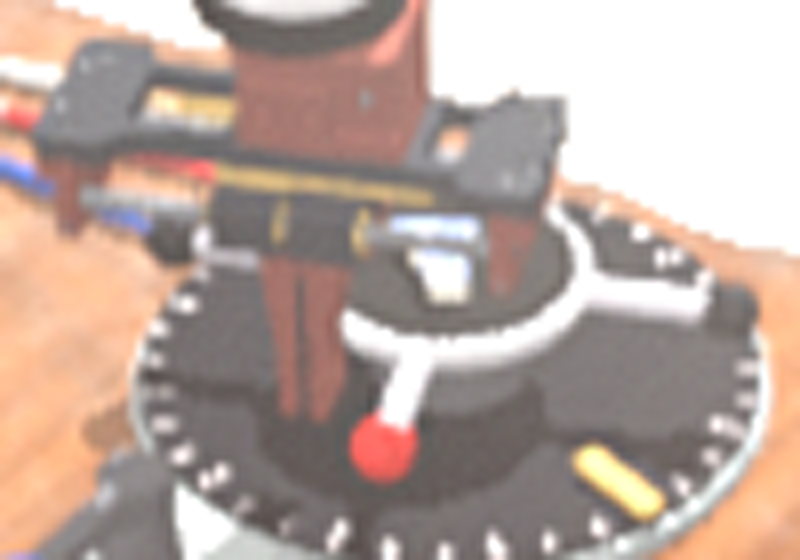

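Run:
```python
import numpy as np
r,o=75.8,17
for f in range(0,50,2):
    p=np.radians(f); print(f,round((-r*np.cos(p)-o*np.sin(p)+75.8)/10,2),round((-r*np.sin(p)+o*np.cos(p)-31)/10,2))
```

```text
0 0.0 -1.4
2 -0.05 -1.67
4 -0.1 -1.93
6 -0.14 -2.2
8 -0.16 -2.47
10 -0.18 -2.74
12 -0.19 -3.01
14 -0.19 -3.28
16 -0.17 -3.56
18 -0.15 -3.83
20 -0.12 -4.1
22 -0.08 -4.36
24 -0.04 -4.63
26 0.02 -4.89
28 0.09 -5.16
30 0.17 -5.42
32 0.25 -5.68
34 0.35 -5.93
36 0.45 -6.18
38 0.56 -6.43
40 0.68 -6.67
42 0.81 -6.91
44 0.95 -7.14
46 1.09 -7.37
48 1.24 -7.6
```

Emit:
play_rows(
  increments=[
    {"grip": 255, "travel": [0, 0.3, -0.4], "delta_rot": [0, 0, 0]},
    {"grip": 255, "travel": [0, 0.3, -0.8], "delta_rot": [0, 0, 0]},
    {"grip": 255, "travel": [0, 0.3, -1.1], "delta_rot": [0, 0, 0]},
    {"grip": 255, "travel": [0, 0.3, -1.25], "delta_rot": [0, 0, 0]},
    {"grip": 255, "travel": [0, 0.3, -1.4], "delta_rot": [0, 0, 0]},
    {"grip": 255, "travel": [0, 0.3, -1.55], "delta_rot": [0, -1, 0]},
    {"grip": 255, "travel": [-0.05, 0.3, -1.7], "delta_rot": [0, -2, 0]},
  ],
)

```text
t: 7.15
tcp_pos: [562.9, 52.3, 4.9]
tcp_rot: [0.587, -0.587, 0.394, -0.394]
ft_force: [0.1, 0.3, -0.4]
width: 0.6
```

Run:
```python
from h import *
fz("pics/s8.png")
```

```text
t 7.15 p [562.9  52.3   4.9] zaz 22.3 F [ 0.08  0.27 -0.35] q6 -0.36
rel x,z -75.5834220280917 16.8518336456886
tcp proj [309.6 275.9]
244 309 [(553, 79, 139), (539, 84, 148), (-198, 1121, 1061)]
246 309 [(553, 79, 133), (538, 86, 142), (535, 76, 138)]
248 309 [(561, 69, 117), (540, 83, 133), (533, 79, 133)]
250 309 [(561, 69, 109), (554, 65, 110), (-198, 1121, 1061)]
252 309 [(563, 66, 100), (555, 64, 102), (545, 63, 105)]
254 309 [(563, 66, 93), (556, 61, 93), (546, 62, 98)]
256 309 [(562, 68, 88), (553, 67, 90), (548, 60, 88)]
258 309 [(562, 69, 81), (555, 64, 81), (548, 59, 80)]
260 309 [(564, 66, 71), (555, 64, 74), (553, 52, 67)]
262 309 [(563, 68, 66), (557, 62, 65), (549, 58, 66)]
264 309 [(562, 69, 60), (557, 62, 58), (553, 53, 53)]
266 309 [(563, 68, 52), (555, 65, 53), (552, 54, 47)]
268 309 [(564, 67, 43), (557, 62, 43), (536, 77, 62)]
270 309 [(583, 41, 11), (542, 84, 57), (532, 84, 61)]
272 309 [(577, 50, 11), (540, 87, 53), (529, 88, 58)]
274 310 [(569, 57, 13), (532, 93, 53), (525, 89, 53)]
```

View pics/s8.png

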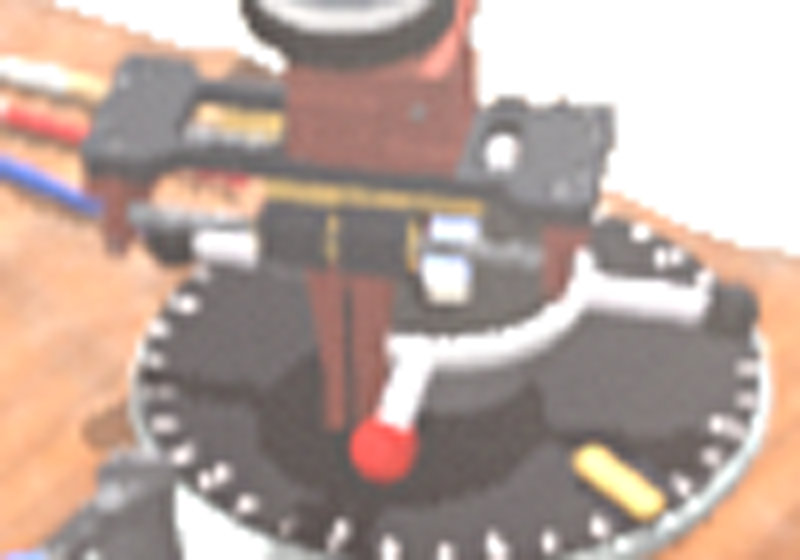

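Emit:
play_rows(
  increments=[
    {"grip": 255, "travel": [-0.05, 0, -0.27], "delta_rot": [0, -2, 0]},
    {"grip": 255, "travel": [-0.1, 0, -0.53], "delta_rot": [0, -4, 0]},
    {"grip": 255, "travel": [-0.14, 0, -0.8], "delta_rot": [0, -6, 0]},
    {"grip": 255, "travel": [-0.16, 0, -1.07], "delta_rot": [0, -8, 0]},
    {"grip": 255, "travel": [-0.18, 0, -1.34], "delta_rot": [0, -10, 0]},
    {"grip": 255, "travel": [-0.19, 0, -1.61], "delta_rot": [0, -12, 0]},
    {"grip": 255, "travel": [-0.19, 0, -1.88], "delta_rot": [0, -14, 0]},
    {"grip": 255, "travel": [-0.17, 0, -2.16], "delta_rot": [0, -16, 0]},
    {"grip": 255, "travel": [-0.15, 0, -2.43], "delta_rot": [0, -18, 0]},
    {"grip": 255, "travel": [-0.12, 0, -2.7], "delta_rot": [0, -20, 0]},
  ],
)

```text
t: 8.2
tcp_pos: [537.5, 43.8, 4.8]
tcp_rot: [0.647, -0.646, 0.286, -0.286]
ft_force: [0.4, 0.7, -0.7]
width: 0.1
```

Run:
```python
from h import *
fz("pics/s9.png")
```

```text
t 8.2 p [537.5  43.8   4.8] zaz 42.33 F [ 0.4   0.74 -0.67] q6 -0.72
rel x,z -76.07121036551874 17.239340358396248
tcp proj [318.5 277.4]
244 318 [(528, 73, 145), (520, 69, 146), (513, 65, 146)]
246 318 [(523, 79, 144), (516, 75, 145), (510, 69, 143)]
248 318 [(523, 80, 138), (518, 72, 135), (512, 67, 134)]
250 318 [(525, 76, 128), (519, 71, 128), (511, 69, 129)]
252 318 [(533, 66, 112), (536, 46, 98), (528, 44, 100)]
254 318 [(536, 61, 101), (529, 57, 101), (524, 50, 99)]
256 318 [(535, 64, 96), (533, 51, 88), (521, 53, 95)]
258 318 [(535, 64, 89), (531, 54, 84), (524, 50, 85)]
260 318 [(535, 63, 81), (532, 53, 76), (525, 49, 76)]
262 318 [(540, 56, 68), (528, 59, 74), (524, 50, 70)]
264 318 [(540, 57, 61), (532, 53, 62), (524, 49, 63)]
266 318 [(544, 51, 48), (530, 56, 58), (524, 50, 56)]
268 318 [(565, 21, 12), (529, 57, 52), (524, 50, 49)]
270 318 [(562, 25, 9), (557, 18, 7), (516, 63, 54)]
272 318 [(556, 34, 10), (550, 28, 9), (512, 68, 52)]
274 318 [(552, 40, 9), (543, 38, 11), (536, 33, 10)]
```

View pics/s9.png

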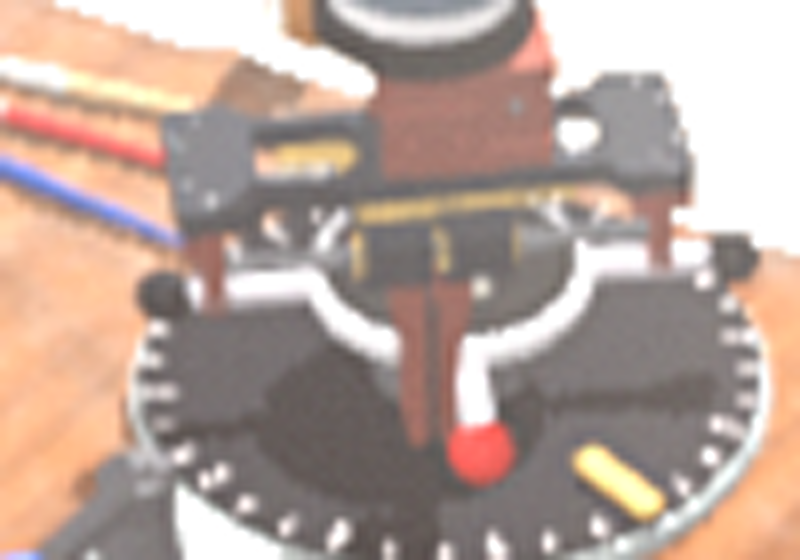

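```bash
cat >> h.py <<'E'
def arm(x8,y8):
    im=bot.get_image("scene"); c,r=265+x8/8-1.4,215+y8/8-2.1
    P=at_z(im,r,c,55); d=P[:2]-[576,-24]; print("red",P.round(1),np.hypot(*d).round(1),np.degrees(np.arctan2(d[1],d[0])).round(1))
E
python3 - <<'E'
from h import *
arm(383,449);arm(481,453)
im=bot.get_image("scene")
for a in (120,125,128,130,135,155,158,161.3,164):
    t=np.radians(a); q=proj(im,[[576+105*np.cos(t),-24+105*np.sin(t),55]])[0]; print(a,((q-[265,215]+[1.4,2.1])*8).round())
E
```

```text
red [539.9  74.7  55. ] 105.1 110.1
red [509.7  57.9  55. ] 105.4 129.0
120 [434. 453.]
125 [460. 453.]
128 [476. 453.]
130 [486. 452.]
135 [512. 449.]
155 [608. 425.]
158 [621. 420.]
161.3 [634. 414.]
164 [645. 408.]
```

Emit:
play_rows(
  increments=[
    {"grip": 255, "travel": [-0.05, 0, -0.27], "delta_rot": [0, -2, 0]},
    {"grip": 255, "travel": [-0.1, 0, -0.53], "delta_rot": [0, -4, 0]},
    {"grip": 255, "travel": [-0.14, 0, -0.8], "delta_rot": [0, -6, 0]},
    {"grip": 255, "travel": [-0.16, 0, -1.07], "delta_rot": [0, -8, 0]},
    {"grip": 255, "travel": [-0.18, 0, -1.34], "delta_rot": [0, -10, 0]},
    {"grip": 255, "travel": [-0.19, 0, -1.61], "delta_rot": [0, -12, 0]},
    {"grip": 255, "travel": [-0.19, 0, -1.88], "delta_rot": [0, -14, 0]},
    {"grip": 255, "travel": [-0.17, 0, -2.16], "delta_rot": [0, -16, 0]},
    {"grip": 255, "travel": [-0.15, 0, -2.43], "delta_rot": [0, -18, 0]},
    {"grip": 255, "travel": [-0.12, 0, -2.7], "delta_rot": [0, -20, 0]},
    {"grip": 255, "travel": [-0.08, 0, -2.96], "delta_rot": [0, -22, 0]},
    {"grip": 255, "travel": [-0.04, 0, -3.23], "delta_rot": [0, -24, 0]},
  ],
)

```text
t: 9.6
tcp_pos: [513.4, 22.1, 4.8]
tcp_rot: [0.692, -0.692, 0.145, -0.146]
ft_force: [0.2, 1.3, 0.1]
width: 0.6
```

Run:
```python
from h import *
fz("pics/s10.png")
```

```text
t 9.6 p [513.4  22.1   4.8] zaz 66.26 F [0.23 1.28 0.06] q6 -1.18
rel x,z -75.8370631843689 17.056915205046046
tcp proj [329.6 276.3]
244 330 [(500, 56, 146), (492, 53, 148), (483, 52, 150)]
246 330 [(496, 62, 144), (490, 55, 143), (486, 48, 140)]
248 330 [(494, 64, 140), (490, 56, 136), (488, 44, 129)]
250 330 [(496, 62, 131), (490, 55, 129), (501, 23, 105)]
252 330 [(508, 43, 108), (504, 34, 104), (500, 25, 100)]
254 330 [(511, 38, 96), (503, 35, 98), (502, 21, 89)]
256 330 [(511, 38, 89), (506, 32, 88), (498, 28, 89)]
258 330 [(513, 37, 81), (505, 32, 81), (502, 22, 76)]
260 330 [(513, 36, 73), (504, 34, 75), (495, 33, 78)]
262 330 [(516, 32, 62), (506, 30, 65), (500, 25, 64)]
264 330 [(513, 36, 59), (506, 32, 59), (498, 28, 60)]
266 330 [(517, 30, 46), (504, 34, 54), (501, 23, 48)]
268 330 [(538, -1, 10), (505, 32, 46), (500, 24, 42)]
270 330 [(533, 6, 9), (526, 0, 8), (518, -3, 10)]
272 330 [(528, 14, 9), (518, 12, 12), (508, 13, 17)]
274 330 [(524, 19, 7), (514, 19, 11), (504, 19, 15)]
```

View pics/s10.png

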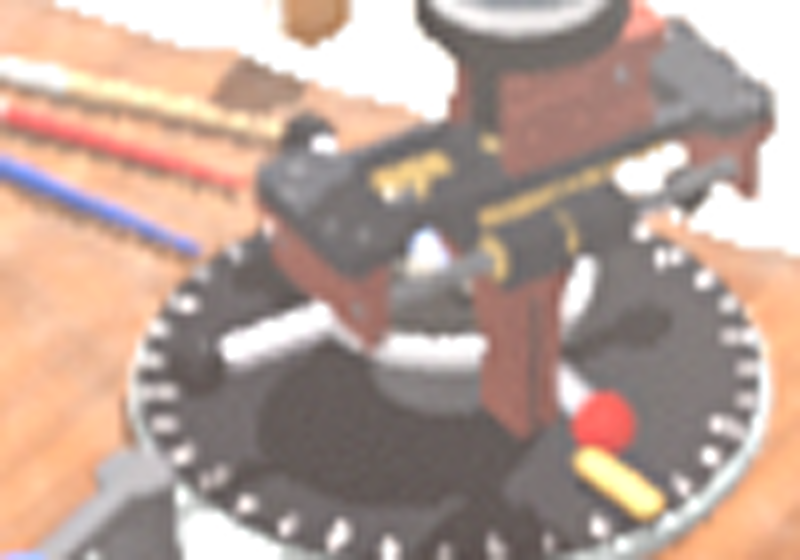

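Emit:
play_rows(
  increments=[
    {"grip": 255, "travel": [-0.02, 0, -0.14], "delta_rot": [0, -1, 0]},
    {"grip": 255, "travel": [-0.05, 0, -0.27], "delta_rot": [0, -2, 0]},
    {"grip": 255, "travel": [-0.08, 0, -0.4], "delta_rot": [0, -3, 0]},
    {"grip": 255, "travel": [-0.1, 0, -0.53], "delta_rot": [0, -4, 0]},
    {"grip": 255, "travel": [-0.12, 0, -0.66], "delta_rot": [0, -5, 0]},
    {"grip": 255, "travel": [-0.12, 0, -0.66], "delta_rot": [0, -5, 0]},
  ],
)

```text
t: 10.25
tcp_pos: [509.5, 16.1, 4.8]
tcp_rot: [-0.698, 0.698, -0.115, 0.115]
ft_force: [1.0, 0.3, -0.2]
width: 0.6
```

Run:
```python
from h import *
p,M=pose();rel(p,M)
im=bot.get_image("scene")
a=im["frame"][235:295,310:370,::-1]; a=cv2.convertScaleAbs(a,alpha=1.4,beta=20)
a=cv2.resize(a,None,fx=10,fy=10,interpolation=cv2.INTER_CUBIC)
cv2.imwrite("pics/s11.png",a)
f=im["frame"].astype(int)
m=(f[...,0]>130)&(f[...,1]<90)&(f[...,2]<90)&(f[...,0]-f[...,1]>90); m[:255]=0;m[290:]=0;m[:,:320]=0;m[:,360:]=0
y,x=np.nonzero(m);print("red px",y.mean(),x.mean(),len(y)); P=at_z(im,y.mean()-2.1,x.mean()-1.4,55);d=P[:2]-[576,-24];print(P,np.hypot(*d),np.degrees(np.arctan2(d[1],d[0])))
y,x,n,_=seg(im["frame"],"brass",(262,285,330,352));print("brass",y,x,n); P=at_z(im,y-2.1,x-1.4,19.5);d=P[:2]-[576,-24];print(P,np.hypot(*d),np.degrees(np.arctan2(d[1],d[0])))
shot("top","pics/t11.png")
```

```text
t 10.25 p [509.5  16.1   4.8] zaz 71.23 F [ 0.98  0.35 -0.17] q6 -1.28
rel x,z -75.85978040150088 16.541794000164845
red px 265.8181818181818 342.40909090909093 22
[483.11348935   9.06225895  55.        ] 98.59521706642742 160.4071933278933
brass 275.7 342.6 20
[482.07568301   8.99584565  19.5       ] 99.55151004904471 160.6434982134864
```

View pics/s11.png

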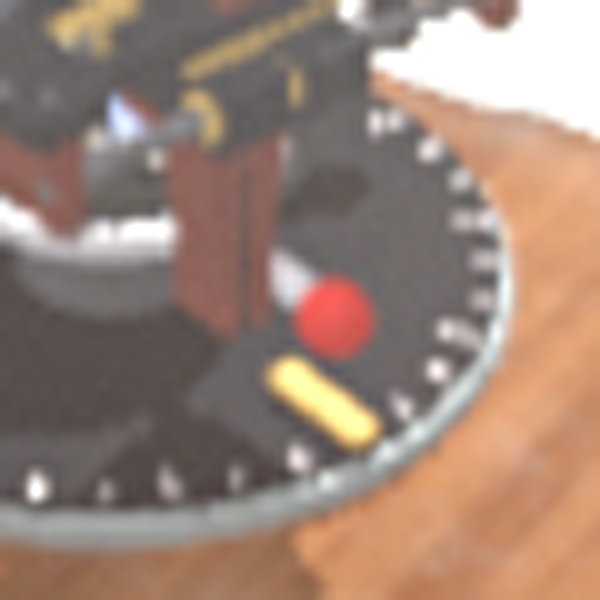

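View pics/t11.png

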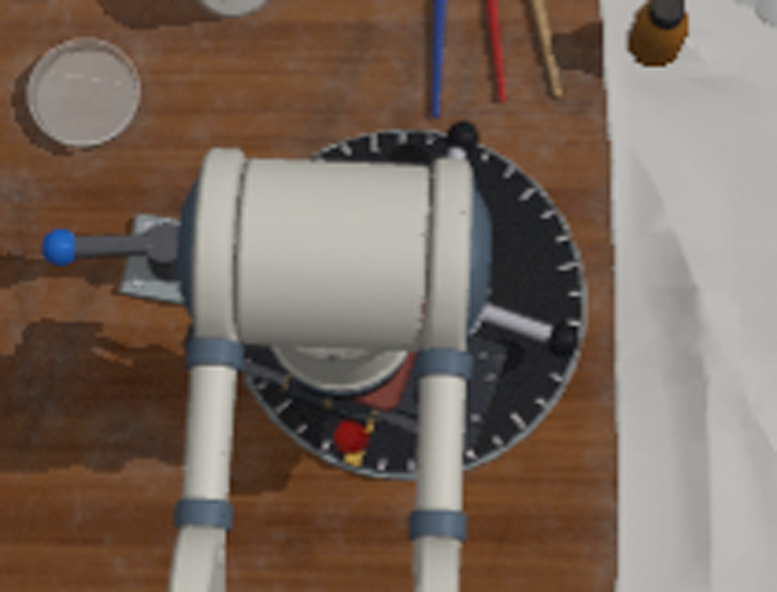

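```bash
cat >> h.py <<'E'
def topang():
    im=shot("top","pics/tx.png"); f=im["frame"].astype(int)
    m=(f[...,0]>120)&(f[...,1]<70)&(f[...,2]<70)&(f[...,0]-f[...,1]>90); m[:262]=0;m[295:]=0;m[:,:300]=0;m[:,325:]=0
    y,x=np.nonzero(m); P=at_z(im,y.mean(),x.mean(),55); d=P[:2]-[576.2,-24]
    print("red",len(y),P.round(1),np.hypot(*d).round(1),np.degrees(np.arctan2(d[1],d[0])).round(2)); return im
E
python3 - <<'E'
from h import *
im=topang()
for n,(x,y) in {"k1":(460,135),"k2":(563,339)}.items():
    d=at_z(im,160+y/3.7,220+x/3.7,55)[:2]-[576.2,-24]; print(n,np.hypot(*d),np.degrees(np.arctan2(d[1],d[0])))
# brass from the start image, axis line fit
a=cv2.imread("pics/top0.png")[:,:,::-1]; _,_,_,m=seg(a,"brass",(255,295,275,350)); ys,xs=np.nonzero(m)
p=np.array([at_z(im,i,j,19.5)[:2] for i,j in zip(ys,xs)])-[576.2,-24]
print("brass az",np.degrees(np.arctan2(p.mean(0)[1],p.mean(0)[0])),np.hypot(*p.mean(0)), np.hypot(p[:,0],p[:,1]).min(),np.hypot(p[:,0],p[:,1]).max())
# axis: fit ring circle via outer edge? ticks
t=np.radians(161.3)
for ang in (158,161.3,164):
    t=np.radians(ang); q=proj(im,[[576.2+105*np.cos(t),-24+105*np.sin(t),55]])[0]; print(ang,((q-[220,160])*3.7).round())
E
```

```text
red 19 [481.1  13.9  55. ] 102.4 158.24
k1 105.48169570281317 -18.338357972378066
k2 104.92700796041898 -109.68759028686351
brass az 161.33409071243668 97.43017922136323 78.45544494137224 116.76883648609561
158 [345. 434.]
161.3 [354. 437.]
164 [362. 439.]
```

Emit:
play_rows(
  increments=[
    {"grip": 255, "travel": [-0.02, 0, -0.14], "delta_rot": [0, -1, 0]},
    {"grip": 255, "travel": [-0.02, 0, -0.14], "delta_rot": [0, -1, 0]},
    {"grip": 255, "travel": [0, 0, 0.4], "delta_rot": [0, 0, 0]},
    {"grip": 255, "travel": [0, 0, 1.0], "delta_rot": [0, 0, 0]},
    {"grip": 255, "travel": [0, 0, 1.5], "delta_rot": [0, 0, 0]},
    {"grip": 255, "travel": [0, -3, 1.5], "delta_rot": [0, 0, 0]},
    {"grip": 255, "travel": [0, -7, 1.5], "delta_rot": [0, 0, 0]},
    {"grip": 255, "travel": [0, -11, 1.5], "delta_rot": [0, 0, 0]},
    {"grip": 255, "travel": [0, -14, 1.5], "delta_rot": [0, 0, 0]},
  ],
)

```text
t: 11.3
tcp_pos: [514.9, 31.0, 147.6]
tcp_rot: [0.698, -0.698, 0.114, -0.116]
ft_force: [1.0, 0.5, 0.4]
width: 0.7
```

Run:
```python
from h import *
p,M=pose();print(M.round(3))
im=bot.get_image("scene"); save(im,"pics/s12.png")
im=topang()
```

```text
t 11.3 p [514.9  31.  147.6] zaz 71.24 F [1.02 0.55 0.43] q6 -1.25
[[ 0.947  0.002  0.322]
 [-0.322 -0.     0.947]
 [ 0.002 -1.     0.001]]
red 52 [477.8   9.9  55. ] 104.1 160.99
```

View pics/tx.png

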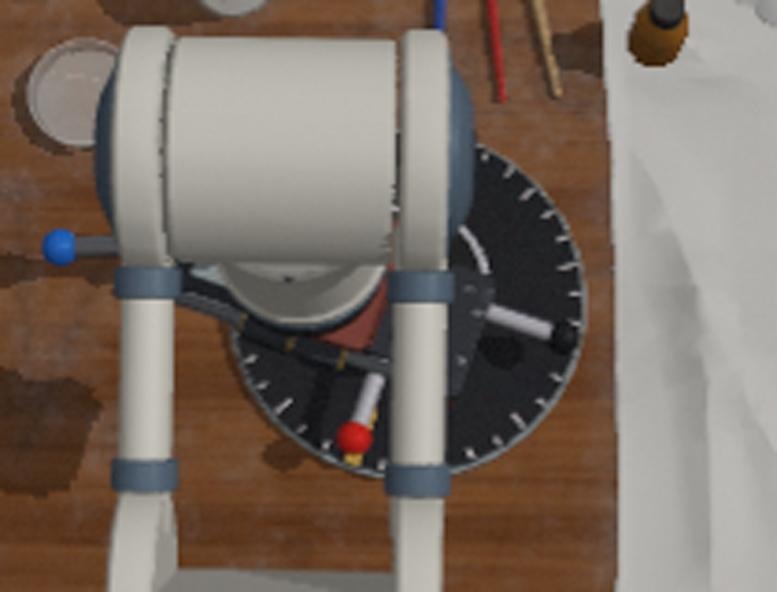

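View pics/s12.png

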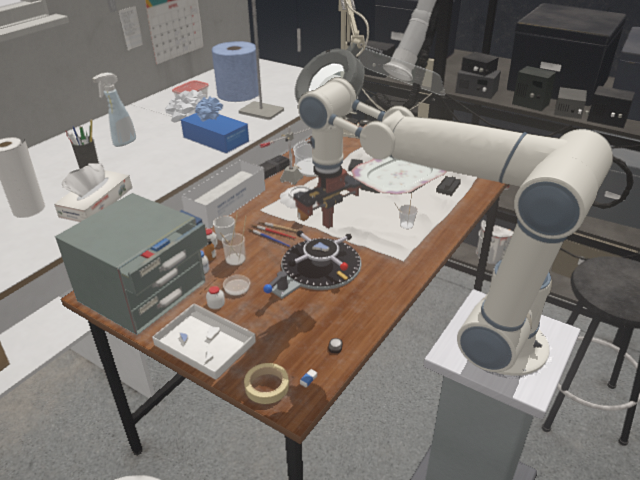

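Emit:
play_rows(
  increments=[
    {"grip": 255, "travel": [2, 0, 4], "delta_rot": [0, 8, 0]},
    {"grip": 255, "travel": [4, 0, 8], "delta_rot": [0, 16, 0]},
    {"grip": 255, "travel": [5, 0, 12], "delta_rot": [0, 24, 0]},
    {"grip": 255, "travel": [6, 0, 15], "delta_rot": [0, 32, 0]},
    {"grip": 255, "travel": [6.6, 0, 17.6], "delta_rot": [0, 40, 0]},
    {"grip": 255, "travel": [6.6, 0, 17.6], "delta_rot": [0, 48, 0]},
    {"grip": 255, "travel": [6.6, 0, 17.6], "delta_rot": [0, 56, 0]},
    {"grip": 255, "travel": [6.6, 0, 17.6], "delta_rot": [0, 64, 0]},
    {"grip": 255, "travel": [6.6, 0, 17.6], "delta_rot": [0, 72, 0]},
    {"grip": 255, "travel": [6.6, 0, 17.6], "delta_rot": [0, 74.4, 0]},
    {"grip": 255, "travel": [6.6, 0, 17.6], "delta_rot": [0, 74.4, 0]},
  ],
)

```text
t: 12.5
tcp_pos: [633.1, 176.2, 143.0]
tcp_rot: [0.485, -0.487, 0.514, -0.513]
ft_force: [0.0, 0.3, 0.1]
width: 0.1
```

Run:
```python
from h import *
p,M=pose();print(M.round(3)); rel(p,M,(597.5,134.5))
shot("scene","pics/s13.png")
```

```text
t 12.5 p [633.1 176.2 143. ] zaz -3.18 F [0.02 0.35 0.05] q6 0.28
[[-0.056 -0.002  0.998]
 [-0.998 -0.001 -0.056]
 [ 0.001 -1.    -0.002]]
rel x,z -43.585299657563496 33.183732183744226
```

View pics/s13.png

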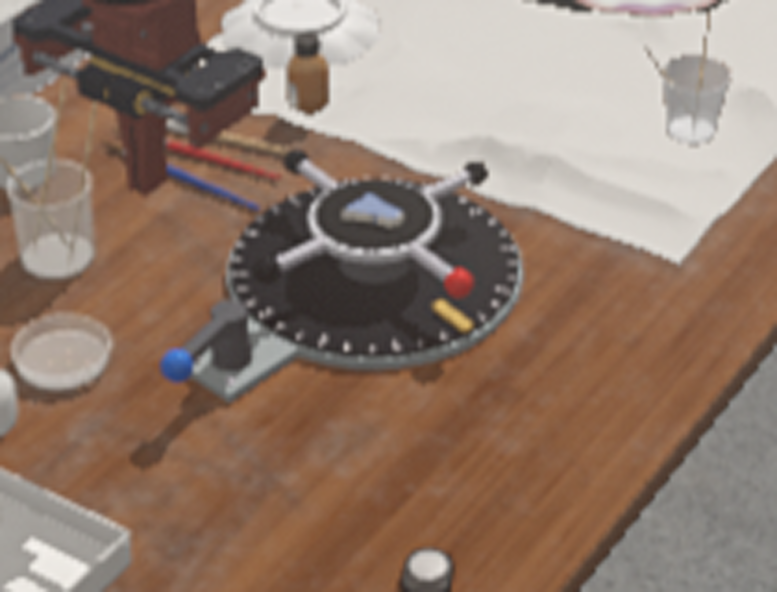

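Emit:
play_rows(
  increments=[
    {"grip": 255, "travel": [0, 3, 0], "delta_rot": [0, 0, 0]},
    {"grip": 255, "travel": [0, 6, 0], "delta_rot": [0, 0, 0]},
    {"grip": 255, "travel": [0, 8, 0], "delta_rot": [0, 0, 0]},
    {"grip": 255, "travel": [0, 10, 0], "delta_rot": [0, 0, 0]},
    {"grip": 255, "travel": [0, 11, 0], "delta_rot": [0, 0, 0]},
    {"grip": 255, "travel": [0, 12, 0], "delta_rot": [0, 0, 0]},
    {"grip": 255, "travel": [0, 13, 0], "delta_rot": [0, 0, 0]},
    {"grip": 255, "travel": [0, 13.6, 0], "delta_rot": [0, 0, 0]},
  ],
)

```text
t: 13.35
tcp_pos: [633.6, 175.9, 8.2]
tcp_rot: [-0.486, 0.486, -0.514, 0.514]
ft_force: [1.0, -0.1, -0.9]
width: 0.4
```

Run:
```python
from h import *
p,M=pose(); rel(p,M,(597.5,134.5))
shot("scene","pics/s14.png")
import numpy as np
r,o=43.6,14
for f in range(0,92,3):
    a=np.radians(f); print(f,round((-r*np.cos(a)-o*np.sin(a)+r)/10,2),round((-r*np.sin(a)+o*np.cos(a)-o)/10,2),end=' | ')
```

```text
t 13.35 p [633.6 175.9   8.2] zaz -3.17 F [ 0.96 -0.1  -0.86] q6 0.27
rel x,z -43.36132999206934 33.72181729222227
0 0.0 0.0 | 3 -0.07 -0.23 | 6 -0.12 -0.46 | 9 -0.17 -0.7 | 12 -0.2 -0.94 | 15 -0.21 -1.18 | 18 -0.22 -1.42 | 21 -0.21 -1.66 | 24 -0.19 -1.89 | 27 -0.16 -2.13 | 30 -0.12 -2.37 | 33 -0.06 -2.6 | 36 0.01 -2.83 | 39 0.09 -3.06 | 42 0.18 -3.28 | 45 0.29 -3.49 | 48 0.4 -3.7 | 51 0.53 -3.91 | 54 0.66 -4.1 | 57 0.81 -4.29 | 60 0.97 -4.48 | 63 1.13 -4.65 | 66 1.31 -4.81 | 69 1.49 -4.97 | 72 1.68 -5.11 | 75 1.88 -5.25 | 78 2.08 -5.37 | 81 2.3 -5.49 | 84 2.51 -5.59 | 87 2.73 -5.68 | 90 2.96 -5.76 |
```

View pics/s14.png

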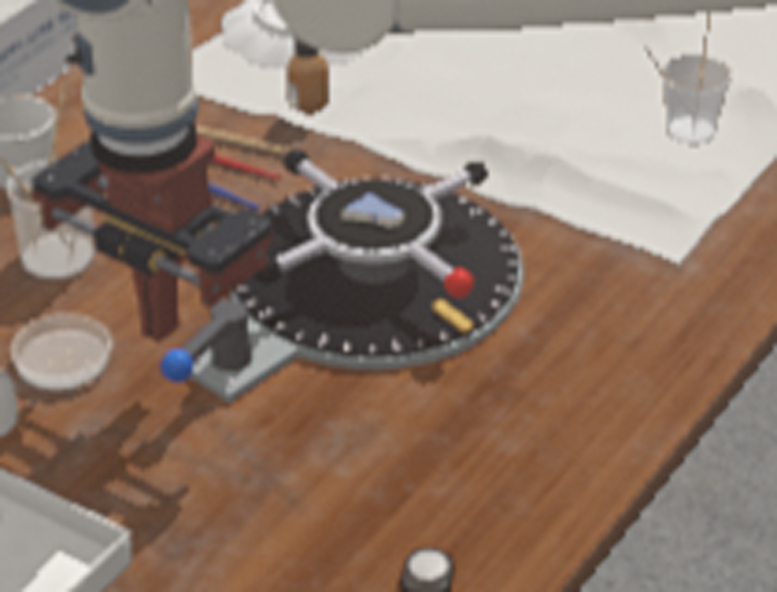

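Emit:
play_rows(
  increments=[
    {"grip": 255, "travel": [0, 0.3, -0.6], "delta_rot": [0, 0, 0]},
    {"grip": 255, "travel": [0, 0.3, -1.1], "delta_rot": [0, 0, 0]},
    {"grip": 255, "travel": [0, 0.3, -1.5], "delta_rot": [0, 0, 0]},
    {"grip": 255, "travel": [0, 0.3, -1.8], "delta_rot": [0, 0, 0]},
    {"grip": 255, "travel": [0, 0.3, -1.97], "delta_rot": [0, 0, 0]},
    {"grip": 255, "travel": [-0.07, 0.3, -2.2], "delta_rot": [0, -3, 0]},
    {"grip": 255, "travel": [-0.12, 0.3, -2.43], "delta_rot": [0, -6, 0]},
    {"grip": 255, "travel": [-0.17, 0.3, -2.67], "delta_rot": [0, -9, 0]},
    {"grip": 255, "travel": [-0.2, 0.3, -2.91], "delta_rot": [0, -12, 0]},
    {"grip": 255, "travel": [-0.21, 0.3, -3.15], "delta_rot": [0, -15, 0]},
  ],
)

```text
t: 14.4
tcp_pos: [603.2, 179.6, 6.4]
tcp_rot: [0.55, -0.549, 0.445, -0.446]
ft_force: [3.3, -0.9, 0.1]
width: 0.8
```

Run:
```python
from h import *
p,M=pose(); rel(p,M,(597.5,134.5))
shot("scene","pics/s15.png")
```

```text
t 14.4 p [603.2 179.6   6.4] zaz 11.92 F [ 3.34 -0.9   0.08] q6 0.03
rel x,z -42.94233140220063 14.934222903639698
```

View pics/s15.png

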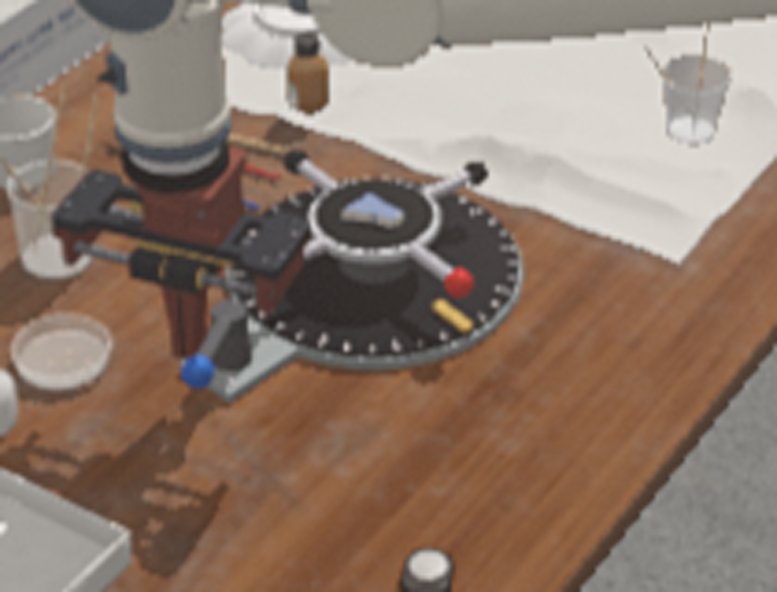

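Emit:
play_rows(
  increments=[
    {"grip": 255, "travel": [-0.07, 0, -0.23], "delta_rot": [0, -3, 0]},
    {"grip": 255, "travel": [-0.12, 0, -0.46], "delta_rot": [0, -6, 0]},
    {"grip": 255, "travel": [-0.17, 0, -0.7], "delta_rot": [0, -9, 0]},
    {"grip": 255, "travel": [-0.2, 0, -0.94], "delta_rot": [0, -12, 0]},
    {"grip": 255, "travel": [-0.21, 0, -1.18], "delta_rot": [0, -15, 0]},
    {"grip": 255, "travel": [-0.22, 0, -1.42], "delta_rot": [0, -18, 0]},
    {"grip": 255, "travel": [-0.21, 0, -1.66], "delta_rot": [0, -21, 0]},
    {"grip": 255, "travel": [-0.19, 0, -1.89], "delta_rot": [0, -24, 0]},
    {"grip": 255, "travel": [-0.16, 0, -2.13], "delta_rot": [0, -27, 0]},
    {"grip": 255, "travel": [-0.12, 0, -2.37], "delta_rot": [0, -30, 0]},
    {"grip": 255, "travel": [-0.06, 0, -2.6], "delta_rot": [0, -33, 0]},
    {"grip": 255, "travel": [0.01, 0, -2.83], "delta_rot": [0, -36, 0]},
  ],
)

```text
t: 15.65
tcp_pos: [575.5, 174.1, 6.4]
tcp_rot: [0.66, -0.659, 0.253, -0.255]
ft_force: [3.6, 1.0, -0.0]
width: 0.3
```

Run:
```python
from h import *
p,M=pose(); rel(p,M,(597.5,134.5))
shot("scene","pics/s16.png")
```

```text
t 15.65 p [575.5 174.1   6.4] zaz 47.88 F [ 3.57  1.01 -0.02] q6 -0.6
rel x,z -42.93529706862899 14.62764616556995
```

View pics/s16.png

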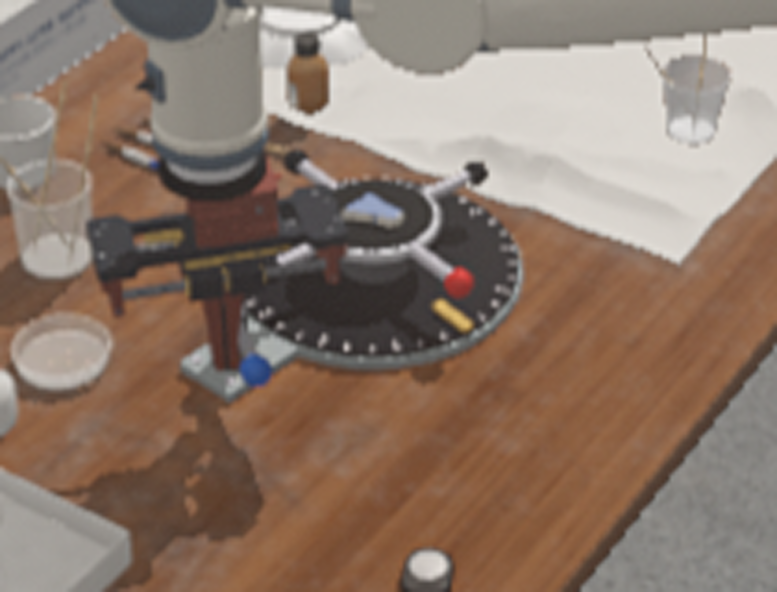

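Going well. Continue to about 33° more, then close in on the stop slowly.

Emit:
play_rows(
  increments=[
    {"grip": 255, "travel": [-0.07, 0, -0.23], "delta_rot": [0, -3, 0]},
    {"grip": 255, "travel": [-0.12, 0, -0.46], "delta_rot": [0, -6, 0]},
    {"grip": 255, "travel": [-0.17, 0, -0.7], "delta_rot": [0, -9, 0]},
    {"grip": 255, "travel": [-0.2, 0, -0.94], "delta_rot": [0, -12, 0]},
    {"grip": 255, "travel": [-0.21, 0, -1.18], "delta_rot": [0, -15, 0]},
    {"grip": 255, "travel": [-0.22, 0, -1.42], "delta_rot": [0, -18, 0]},
    {"grip": 255, "travel": [-0.21, 0, -1.66], "delta_rot": [0, -21, 0]},
    {"grip": 255, "travel": [-0.19, 0, -1.89], "delta_rot": [0, -24, 0]},
    {"grip": 255, "travel": [-0.16, 0, -2.13], "delta_rot": [0, -27, 0]},
    {"grip": 255, "travel": [-0.12, 0, -2.37], "delta_rot": [0, -30, 0]},
    {"grip": 255, "travel": [-0.12, 0, -2.37], "delta_rot": [0, -30, 0]},
  ],
)

```text
t: 16.8
tcp_pos: [558.9, 158.8, 6.4]
tcp_rot: [0.704, -0.702, 0.074, -0.076]
ft_force: [4.1, 6.5, -1.6]
width: 0.1
```

Run:
```python
from h import *
p,M=pose(); rel(p,M,(597.5,134.5))
shot("scene","pics/s17.png"); im=shot("top","pics/t17.png"); dewhere(im)
```

```text
t 16.8 p [558.9 158.8   6.4] zaz 77.83 F [ 4.06  6.45 -1.55] q6 -1.14
rel x,z -42.89806920291135 15.601008054777026
red 277.6 316.0 45 [477.9   9.2  55. ]
blue 256.0 261.0 1 [528.5 139.9  52. ]
brass 279.6 317.3 15 [478.1   6.5  19.5]
```

View pics/s17.png

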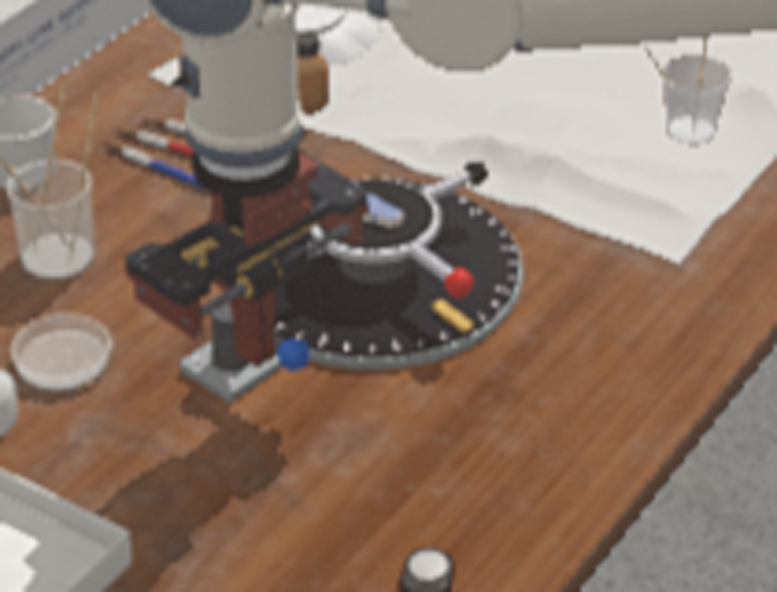

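View pics/t17.png

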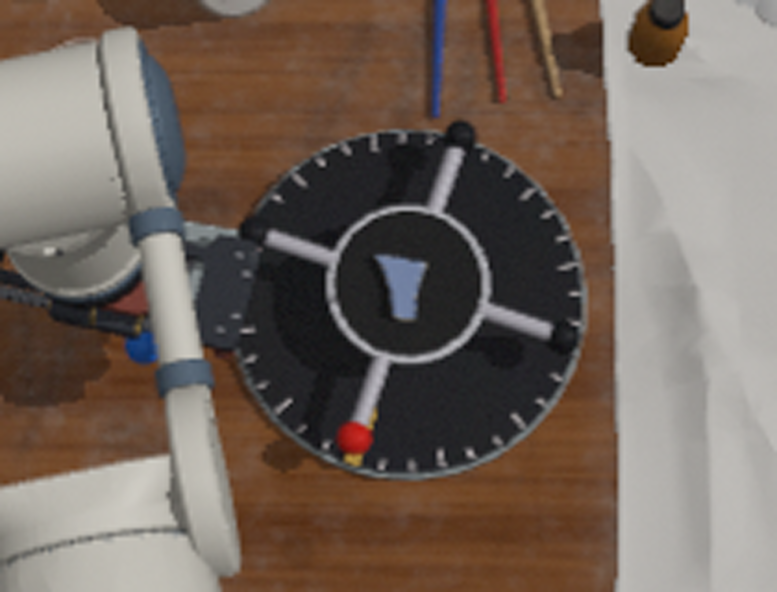

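Emit:
play_rows(
  increments=[
    {"grip": 255, "travel": [0, 0, -0.1], "delta_rot": [0, 0, 0]},
    {"grip": 255, "travel": [0, 0, -0.2], "delta_rot": [0, 0, 0]},
    {"grip": 255, "travel": [0, 0, -0.2], "delta_rot": [0, 0, 0]},
  ],
)

```text
t: 17.2
tcp_pos: [558.9, 158.8, 6.5]
tcp_rot: [0.706, -0.701, 0.074, -0.076]
ft_force: [6.6, 11.0, -3.2]
width: 0.5
```

Run:
```python
from h import *
p,M=pose(); rel(p,M,(597.5,134.5)); print(M.round(3))
```

```text
t 17.2 p [558.9 158.8   6.5] zaz 77.8 F [ 6.58 10.98 -3.25] q6 -1.14
rel x,z -42.846239692762 15.624701432502338
[[ 0.977  0.004  0.211]
 [-0.211  0.006  0.977]
 [ 0.003 -1.     0.007]]
```

Emit:
play_rows(
  increments=[
    {"grip": 255, "travel": [0, 0, 0.4], "delta_rot": [0, 0, 0]},
    {"grip": 255, "travel": [0, 0, 1.2], "delta_rot": [0, 0, 0]},
    {"grip": 255, "travel": [0, 0, 2.0], "delta_rot": [0, 0, 0]},
    {"grip": 255, "travel": [0, 0, 2.5], "delta_rot": [0, 0, 0]},
    {"grip": 255, "travel": [0, -3, 2.5], "delta_rot": [0, 0, 0]},
    {"grip": 255, "travel": [0, -7, 3], "delta_rot": [0, 0, 0]},
    {"grip": 255, "travel": [0, -11, 6], "delta_rot": [0, 0, 0]},
    {"grip": 255, "travel": [0, -15, 10], "delta_rot": [0, 0, 0]},
    {"grip": 255, "travel": [0, -18, 14], "delta_rot": [0, 0, 0]},
    {"grip": 255, "travel": [0, -18, 18], "delta_rot": [0, 0, 0]},
    {"grip": 255, "travel": [0, -18, 22], "delta_rot": [0, 0, 0]},
    {"grip": 255, "travel": [0, -18, 22], "delta_rot": [0, 0, 0]},
  ],
)

```text
t: 18.4
tcp_pos: [602.9, 375.0, 182.4]
tcp_rot: [-0.703, 0.704, -0.075, 0.072]
ft_force: [0.4, 0.7, -0.9]
width: 0.7
```

Run:
```python
from h import *
p,M=pose()
im=shot("top","pics/t18.png"); w=dewhere(im); save(im,"pics/t18f.png")
topang()
d=w["blue"][:2]-[597.5,134.5]; print("lever",np.hypot(*d),np.degrees(np.arctan2(d[1],d[0])), "angle", np.arctan2(d[1],d[0])-np.radians(82.3))
H={"swab_cup":0,"loupe":0,"gel_pot":0,"amber_bottle":0,"eraser":0,"red_knob":55,"index_mark":19.5}
for k,z in H.items():
    for q in bot.spot_point("top",k)[:1]: print(k,round(q["conf"],2),at_z(im,q["at"][0]*480,q["at"][1]*640,z).round(1))
```

```text
t 18.4 p [602.9 375.  182.4] zaz 78.07 F [ 0.38  0.73 -0.91] q6 -0.85
red 277.5 315.9 44 [478.1   9.3  55. ]
blue 252.5 259.0 56 [536.9 144.9  52. ]
brass 279.6 317.3 15 [478.1   6.5  19.5]
red 53 [477.7  10.1  55. ] 104.2 160.91
lever 61.51700740903211 170.24083944652608 angle 1.5348571953095882
swab_cup 0.87 [ 459.6 -335.8    0. ]
loupe 0.52 [359.8 241.9   0. ]
gel_pot 0.7 [723.7 281.4   0. ]
amber_bottle 0.77 [ 756.4 -193.5    0. ]
red_knob 0.61 [477.1  12.3  55. ]
index_mark 0.69 [479.8  15.   19.5]
```

View pics/t18.png

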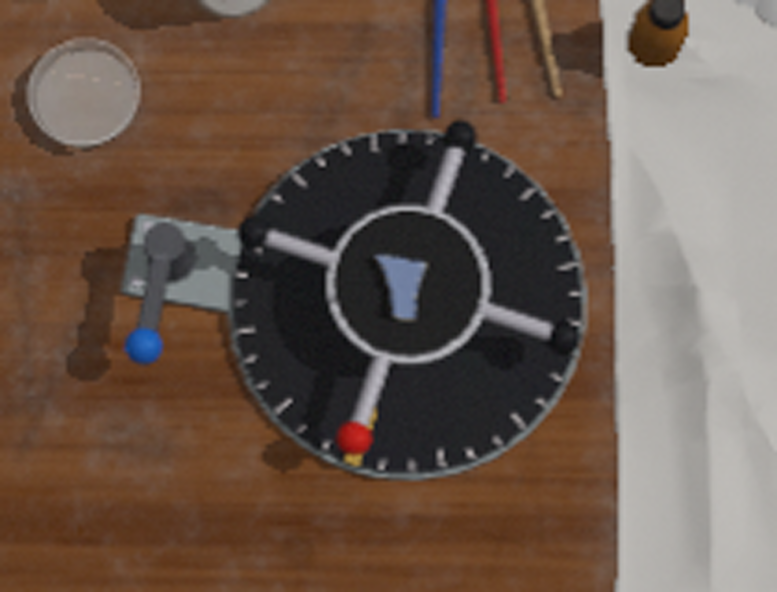

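View pics/t18f.png

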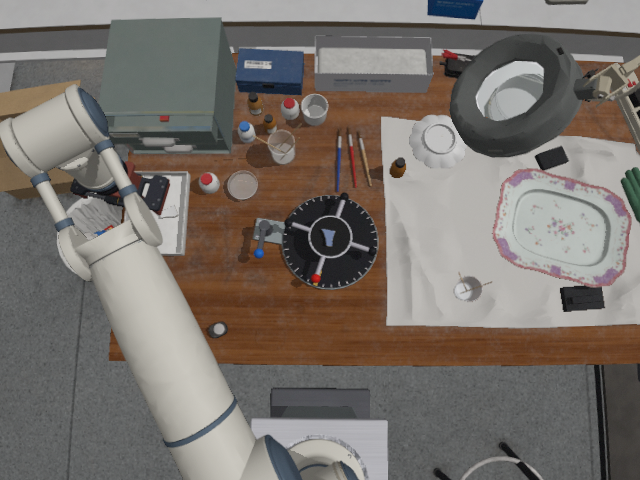

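Run:
```python
from h import *
im=bot.get_image("scene"); save(im,"pics/s18.png"); pose(); print(bot.spot_point("scene","eraser")[:1])
```

```text
t 18.9 p [603.9 369.3 186.5] zaz 77.74 F [-0.39  0.32 -0.5 ] q6 -0.86
[{'at': [0.595, 0.4652], 'conf': 0.7}]
```

View pics/s18.png

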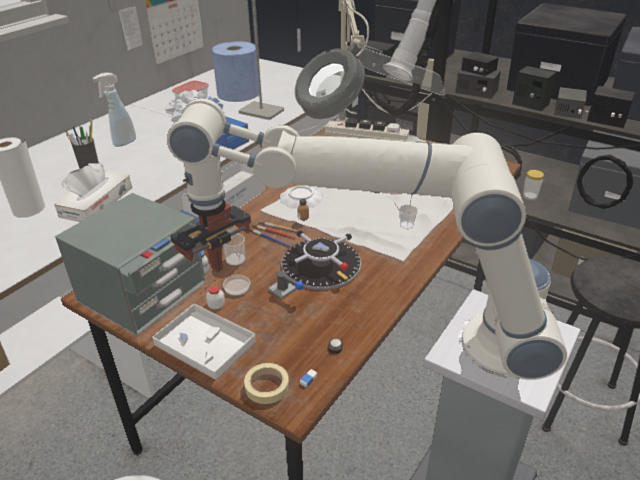

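```bash
python3 -c "
from h import *
print(bot.job_done())"
```

```text
the job is handed in; nothing more can be done
None
```

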